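Lock the batteries of returned card terminals and pack them in the transit tray

ROBOT

A 6-joint arm with a two-finger parallel gripper is mounted at the origin on the work surface. World frame = base frame: x ahead of the robot, y to its left, z up, the work surface at z = 0. Lengths are in m, angles in rad, forces in N, time in s.
With the tool pointing down it reaches from about 0.375 to 0.975 m from the base axis. Payload 3.8 kg.
Tool frame: the origin (TCP) lies at the very end of the fingers, on their centre line; the grasp point (between the pads) lies behind it (bot.tcp_to_grasp is the y of the grasp point in the tool frame, in m); y points along the fingers, z is the direction in which the jaws open and shut, and the axes are right-handed (so a half turn about y gives the same grasp; the last joint's range is limited). The gripper opens to 85 mm and grips with 20 to 120 N. Pads are 22 mm wide; open, the fingers measure 114 mm over their backs; the gripper's body (76 mm by 85 mm) begins 54 mm behind the grasp point. The pads swing forward as they close: fully open they stand 13 mm farther back than shut.
Start: joints at [-1.286, 0.264, 1.604, -0, 1.274, -0.037], TCP at [0.213, -0.64, 0.231] pointing down, gripper open.
Joint ranges: [-2.63, 2.63], [-0.94, 2.18], [0.31, 2.57], [-1.31, 4.45], [0, 2.66], [-2.55, 2.55]. Speed limits (rad/s): [2.57, 2.57, 3.14, 3.14, 3.14, 3.14].

INTERFACE

Orientations are given as a rotation vector (axis times angle).
In Python, from workcell import bot, optics, workorder gives the robot as it stands.
- The arm moves only by the shell command python3 -m handwheel 'ROWS' [FORCE]. ROWS is JSON, a list of rows, each a list of 7 numbers: the shift along the tool's x, y, z in m, then the turn, a rotation vector about the tool's x, y, z in rad, then the opening, from 0 (shut) to 1 (fully open). A call has 1 to 8 rows; each row shifts and turns the commanded pose from where the row before left it, along the tool's axes as they then stand; what a row does not reach is not made up. A row lasts 1/8 s, in which the tool goes at most 62.5 mm and 10.7 degrees, less where a joint would pass 70% of its speed; a pose out of reach is approached as far as the arm can. A call with a gripper value outside its range is refused whole. The fingers move at their own pace and stop on an object; FORCE is the grip in N (left out, the last holds). Time passes only in rows, so rows that do not move let the fingers close. It gives the time, the measured TCP pose, the force and the opening at its end, in the units of the state.
- bot.read_state(): the state, without advancing time (a new reading comes with each control period).
- optics.read_camera(name): name is "side" or "top" or "wrist"; returns a dict with "image" (384x512x3 uint8, red, green, blue), "z_map" (384x512 float32, m along the optical axis (not along the pixel's ray), 0 where there is no reading), "mtx" (3x3 intrinsics, pixels), "world_from_camera" (4x4, takes a point from camera to world coordinates); the wrist camera has in their place "hand_eye" (4x4, takes a point from camera to tool coordinates, whose origin is the TCP and whose axes are the tool frame's). Camera axes: x right, y down, z forward; pixel columns grow to the right and rows downward; lengths in m; the calibration is good to about 2 mm. The wrist camera is an equidistant fisheye: a pixel r from the principal point sees the ray r / f radians off the axis. A picture is of the moment at which its call begins: read the wrist's pose just before it.
- workorder.finish_job(): hands the job in, once; it reports no verdict.
The state is a dict: "time": time; "q": joint angles; "joint_vel": joint speeds; "joint_torque": joint torques, N m; "tool_pos": TCP position; "tcp_rot": TCP orientation; "wrist_force": force on the tool from outside, world axes, zero at the start; "torque": the same for the moment, N m; "width": opening from 0.0 (shut) to 1.0 (fully open).
Only numpy, scipy, OpenCV 4.12 (cv2) and the standard library are available. Lean on these libraries where they do the work, as an engineer would, in place of code of your own. Each camera call takes 0.05 s, during which the arm holds its last target.

TASK

Get the card terminals lying on the desk ready to ship: on the back of each one slide the battery lock fully home, towards the terminal's screen end, and lay it in a cell of the transit tray, one to a cell, flat on the cell's floor and back side up so the locks can be checked at a glance. Those lying screen up have to be turned over. Handle them with care, never let one fall, and leave everything else where it is.

Things in the scene. Friction and masses are not known exactly. Their poses are not given: they have to be found in the camera images.
- term_a: handheld card terminal A: dark grey flat-sided block 130 (own x) x 62 (y) x 32 (z) mm, 0.25 to 0.42 kg, stands on an end by itself. Origin at its centre; own z points out of the BACK, so z up = back up, z down = screen up; +x is the screen end. Starts lying on its back: screen and keys up. Slot in the back: x -36 to +28, y -14 to +14 mm, 5 mm deep. May be absent (None).
- lock_a (a joint): battery lock of terminal A: light grey slide switch in the slot of its back, in m. 0 = unlocked, 0.016 = locked (stop). It slides to the terminal's own +x, needs about 1 N, has no spring and stays where it is left; starts at 0 to 0.002.
- nub_a (a point): top centre of the nub of A's battery lock: 12 mm long (x), 22 wide, 4 tall, top flush with (0.5 mm below) the back face. Unlocked its centre is 6 mm to +x of the terminal's centre: 36 mm of empty slot behind it (x -36 to 0) for a fingertip, 16 mm ahead of it. Axes as the terminal's.
- term_b: handheld card terminal B: dark grey flat-sided block 130 (own x) x 62 (y) x 32 (z) mm, 0.25 to 0.42 kg, stands on an end by itself. Origin at its centre; own z points out of the BACK, so z up = back up, z down = screen up; +x is the screen end. Starts lying on its back: screen and keys up. Slot in the back: x -36 to +28, y -14 to +14 mm, 5 mm deep. May be absent (None).
- lock_b (a joint): battery lock of terminal B: light grey slide switch in the slot of its back, in m. 0 = unlocked, 0.016 = locked (stop). It slides to the terminal's own +x, needs about 1 N, has no spring and stays where it is left; starts at 0 to 0.002.
- nub_b (a point): top centre of the nub of B's battery lock: 12 mm long (x), 22 wide, 4 tall, top flush with (0.5 mm below) the back face. Unlocked its centre is 6 mm to +x of the terminal's centre: 36 mm of empty slot behind it (x -36 to 0) for a fingertip, 16 mm ahead of it. Axes as the terminal's.
- term_c: handheld card terminal C: dark grey flat-sided block 130 (own x) x 62 (y) x 32 (z) mm, 0.25 to 0.42 kg, stands on an end by itself. Origin at its centre; own z points out of the BACK, so z up = back up, z down = screen up; +x is the screen end. Starts lying on its face: back up. Slot in the back: x -36 to +28, y -14 to +14 mm, 5 mm deep. May be absent (None).
- lock_c (a joint): battery lock of terminal C: light grey slide switch in the slot of its back, in m. 0 = unlocked, 0.016 = locked (stop). It slides to the terminal's own +x, needs about 1 N, has no spring and stays where it is left; starts at 0 to 0.002.
- nub_c (a point): top centre of the nub of C's battery lock: 12 mm long (x), 22 wide, 4 tall, top flush with (0.5 mm below) the back face. Unlocked its centre is 6 mm to +x of the terminal's centre: 36 mm of empty slot behind it (x -36 to 0) for a fingertip, 16 mm ahead of it. Axes as the terminal's.
- term_d: handheld card terminal D: dark grey flat-sided block 130 (own x) x 62 (y) x 32 (z) mm, 0.25 to 0.42 kg, stands on an end by itself. Origin at its centre; own z points out of the BACK, so z up = back up, z down = screen up; +x is the screen end. Starts lying on its face: back up. Slot in the back: x -36 to +28, y -14 to +14 mm, 5 mm deep. May be absent (None).
- lock_d (a joint): battery lock of terminal D: light grey slide switch in the slot of its back, in m. 0 = unlocked, 0.016 = locked (stop). It slides to the terminal's own +x, needs about 1 N, has no spring and stays where it is left; starts at 0 to 0.002.
- nub_d (a point): top centre of the nub of D's battery lock: 12 mm long (x), 22 wide, 4 tall, top flush with (0.5 mm below) the back face. Unlocked its centre is 6 mm to +x of the terminal's centre: 36 mm of empty slot behind it (x -36 to 0) for a fingertip, 16 mm ahead of it. Axes as the terminal's.
- tray: black plastic transit tray, 192 x 312 mm (own x, y), fixed to the desk, origin at the centre of its underside. Floor 4 mm thick; outer walls and the cross of dividers 4 mm thick, their tops 16 mm above the desk. Four equal cells, each 90 mm (x) by 150 mm (y) inside.
- cell_0 (a point): centre of the floor of the tray's cell on its -x, -y side (tray's own axes); axes as the tray's.
- cell_1 (a point): centre of the floor of the tray's cell on its -x, +y side (tray's own axes); axes as the tray's.
- cell_2 (a point): centre of the floor of the tray's cell on its +x, -y side (tray's own axes); axes as the tray's.
- cell_3 (a point): centre of the floor of the tray's cell on its +x, +y side (tray's own axes); axes as the tray's.
- adapter: mains adapter, black block 52 x 82 x 30 mm, origin under its centre. Leave alone.
- charger_base: charging base, flat grey block 66 x 100 x 22 mm, origin under its centre. Leave alone.
- parcel: taped cardboard parcel 85 x 130 x 75 mm, origin under its centre. Leave alone.
- tape_roll: roll of brown packing tape lying flat, 100 mm across, 45 mm high, origin under its centre. Leave alone.
- paper_roll: white receipt paper roll standing on end, 58 mm across, 57 mm high, origin under its centre. Leave alone.
- stapler: stapler 135 mm long (own y), 36 mm wide, 50 mm high, origin under its centre. Leave alone.
- pen: pen 140 mm long (own x), 10 mm thick, origin under its centre. Leave alone.
Not all that is in view belongs to the job. What is shaped like the term_a but orange is not meant.

How it is judged:
At the end, for the whole second after the job is handed in: Every terminal present lies in a cell of the tray of its own, back up (tilt under 0.08 rad), resting on the cell's floor (within 4 mm in height) and at rest, with its battery lock at 13 mm or more of its 16 mm (value of joint each of lock_a, lock_b, lock_c, lock_d above 0.013 m and angle between each of term_a, term_b, term_c, term_d's own z axis and vertical below 0.08 rad and z of term_a in the frame of tray between 0.016 and 0.024 m and x of term_a in the frame of tray between -0.09 and 0.09 m and y of term_a in the frame of tray between -0.15 and 0.15 m and linear speed of each of term_a, term_b, term_c, term_d below 0.02 m/s and z of term_b in the frame of tray between 0.016 and 0.024 m and x of term_b in the frame of tray between -0.09 and 0.09 m and y of term_b in the frame of tray between -0.15 and 0.15 m and z of term_c in the frame of tray between 0.016 and 0.024 m and x of term_c in the frame of tray between -0.09 and 0.09 m and y of term_c in the frame of tray between -0.15 and 0.15 m and z of term_d in the frame of tray between 0.016 and 0.024 m and x of term_d in the frame of tray between -0.09 and 0.09 m and y of term_d in the frame of tray between -0.15 and 0.15 m); the robot touches nothing.
It fails at once if a terminal falls or is thrown (faster than 1.5 m/s) (linear speed of any of term_a, term_b, term_c, term_d above 1.5 m/s).
It fails at once if the adapter, charging base, parcel, tape roll, paper roll, stapler or pen is moved more than 30 mm (distance of any of adapter, charger_base, parcel, tape_roll, paper_roll, stapler, pen from where it was at the start of the episode above 0.03 m).
Of term_a, term_b, term_c, term_d only 3 to 4 are there at a start; the rules pass over those that are not, and their reading is None.
At some moment in a run one of term_a, term_b, term_c, term_d may be knocked a few centimetres aside while the robot is not near it.
It also fails if it takes over 210 s, if anything falls off the work surface, if the arm or the gripper's body presses on something with over 40 N, if the wrist force passes 120 N, or if a joint passes its speed limit or range.

## Working session

There is one attempt and no reset: what is moved stays moved. The work goes in short steps, Python scripts to look and compute and a shell command to move; the robot and the scene stay as the last step left them, time stands still between calls to the robot, and variables do not carry over. Pictures are saved under pics/ and viewed, and the job is handed in when it is done.

```bash
ls -la; mkdir -p pics; cat > h.py <<'E'
import numpy as np,cv2
from workcell import bot,optics,workorder
from scipy.spatial.transform import Rotation as R
def cloud(n):
    c=optics.read_camera(n);z=c['z_map'];K=c['mtx'];v,u=np.mgrid[:384,:512]
    P=np.stack([(u-K[0,2])/K[0,0]*z,(v-K[1,2])/K[1,1]*z,z],-1)
    T=c['world_from_camera'];W=P@T[:3,:3].T+T[:3,3];W[z==0]=np.nan
    return c['image'],W
def save(im,name,s=1):
    im=cv2.resize(im,None,fx=s,fy=s,interpolation=cv2.INTER_CUBIC)
    cv2.imwrite('pics/'+name,im[...,::-1])
E
python3 - <<'E'
from h import *
s=bot.read_state();print(s,bot.tcp_to_grasp);print(R.from_rotvec(s['tcp_rot']).as_matrix().round(3))
for n in('top','side'):
    im,W=cloud(n);save(im,n+'0.png',1.5);np.save(n+'0.npy',W);np.save(n+'im.npy',im)
c=optics.read_camera('wrist');save(c['image'],'wrist0.png');print(c['hand_eye'],c['mtx'])
E
```

```text
total 12
drwxr-xr-x  3 agent agent 4096 Dec  7 15:55 .
drwxr-xr-x 23 root  root  4096 Dec  7 15:55 ..
drwxr-xr-x  2 agent agent 4096 Dec  7 15:55 pics
{'time': 0.0, 'q': array([-1.28586369e+00,  2.64747905e-01,  1.60537871e+00, -4.67224070e-06,
        1.27368153e+00, -3.69268813e-02]), 'joint_vel': array([-3.49834305e-04,  2.18134948e-04, -1.06965880e-03,  8.08470988e-05,
       -1.00245477e-03,  1.51341466e-03]), 'joint_torque': array([-9.63925195e-04, -5.15116310e+01, -3.67314005e+01, -1.70903159e-04,
        1.27776770e-02,  1.69697199e-05]), 'tool_pos': array([ 0.21329862, -0.63964675,  0.22996301]), 'tcp_rot': array([-0.33267318,  2.04981001, -2.04525078]), 'wrist_force': array([0.08883514, 0.22393272, 0.0807488 ]), 'torque': array([-0.00628423, -0.01632364,  0.00246236]), 'width': 1.0042905118001877} -0.0187
[[-0.949 -0.001  0.316]
 [-0.316  0.002 -0.949]
 [-0.    -1.    -0.002]]
[[-5.86860278e-04  9.57893250e-01  2.87123977e-01 -7.31329456e-02]
 [-1.92571368e-04 -2.87124129e-01  9.57893364e-01 -1.42826079e-01]
 [ 9.99999809e-01  5.06857709e-04  3.52964560e-04 -6.48562992e-04]
 [ 0.00000000e+00  0.00000000e+00  0.00000000e+00  1.00000000e+00]] [[297.31863964   0.         257.9377003 ]
 [  0.         297.31863964 188.79518899]
 [  0.           0.           1.        ]]
```

View pics/top0.png

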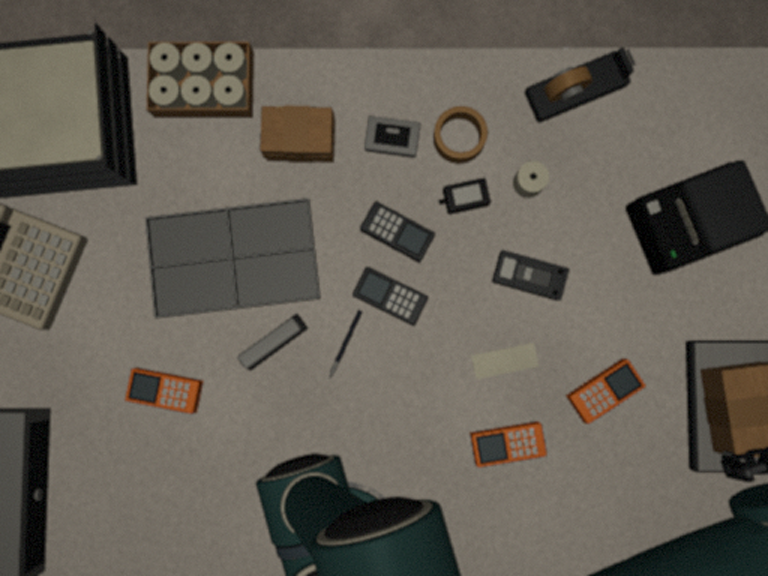

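View pics/side0.png

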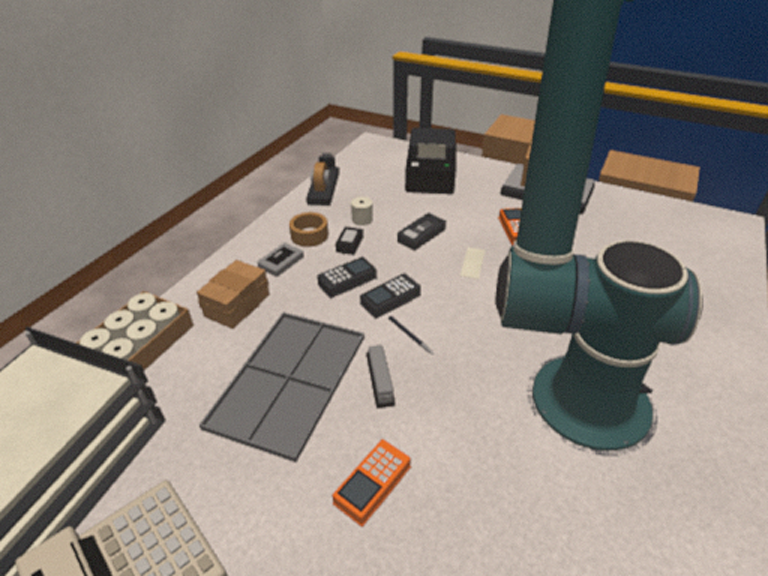

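View pics/wrist0.png

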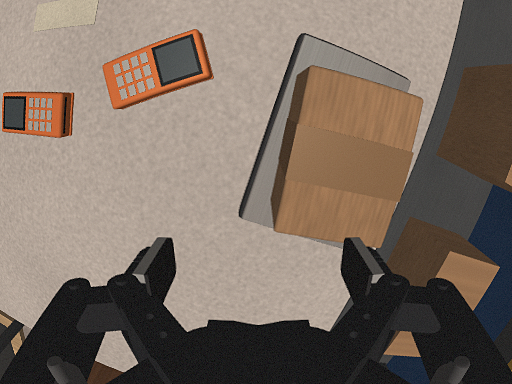

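The top view shows three dark grey terminals in the 768-px picture: (397,231) and (390,296) are screen up, (530,275) is back up. Other things that could be mistaken for them are the orange ones at (163,390), (508,444) and (606,390), the charging base (392,135), the adapter (465,195) and the stapler (272,341). I'll measure next.

```bash
cat >> h.py <<'E'
def block(W,im,u,v,r=45,zlo=.02,zhi=.05):
    # u,v in raw top px: points on top of the block near the seed
    m=(W[...,2]>zlo)&(W[...,2]<zhi)
    g=np.zeros_like(m);g[max(0,v-r):v+r,max(0,u-r):u+r]=1
    n,l=cv2.connectedComponents((m&g).astype(np.uint8));k=l==l[v,u]
    P=W[k];z=np.median(P[:,2]);P=P[abs(P[:,2]-z)<.004]
    (c,s,a)=cv2.minAreaRect((P[:,:2]*1000).astype(np.float32))
    if s[0]<s[1]: s=s[::-1];a+=90
    return np.array(c)/1000,s,a%180,z,k.sum()
E
python3 - <<'E'
from h import *
W=np.load('top0.npy');im=np.load('topim.npy')
for n,(u,v) in dict(A=(397,231),B=(390,296),C=(530,275),chg=(392,120),adp=(465,210),stap=(272,341),parcel=(298,133),tape=(435,133),paper=(533,178)).items():
    u=int(u/1.5);v=int(v/1.5);print(n,W[v,u].round(3), *[np.round(x,3) for x in (block(W,im,u,v,zlo=.012 if n!='parcel' else .05,zhi=.1) if W[v,u,2]>.012 else [0])])
print('desk',np.nanmedian(W[230:250,180:210,2]))
# tray
m=(W[...,2]>.009)&(W[...,2]<.022);g=np.zeros_like(m);g[125:220,90:220]=1
m&=g;n,l,st,ce=cv2.connectedComponentsWithStats(m.astype(np.uint8));print(st[:6])
k=l==1+np.argmax(st[1:,4]);P=W[k]
r=cv2.minAreaRect((P[:,:2]*1000).astype(np.float32));print('tray',r,np.median(P[:,2]))
print('corners px',[W[v,u].round(3).tolist() for u,v in [(99,147),(207,135),(212,198),(104,210)]])
save(im[120:225,220:400],'crop0.png',4)
E
```

```text
A [ 0.579 -0.097  0.031] [ 0.58  -0.099] [129.332  62.248] 61.014 0.032 1052
B [ 0.459 -0.086  0.031] [ 0.459 -0.086] [129.42   61.976] 64.352 0.032 1047
C [ 0.498 -0.343  0.037] [ 0.498 -0.347] [130.565  62.996] 74.082 0.032 1099
chg [ 0.792 -0.088  0.025] [ 0.763 -0.089] [99.842 65.831] 83.258 0.022 817
adp [ 0.622 -0.227  0.016] [ 0.648 -0.229] [81.751 51.739] 102.151 0.03 578
stap [0.375 0.13  0.045] [0.371 0.136] [124.141  29.998] 126.491 0.043 605
parcel [0.753 0.083 0.077] [0.758 0.086] [130.465  85.291] 88.682 0.076 1577
tape [ 0.763 -0.169  0.045] [ 0.763 -0.217] [97.211 95.066] 179.256 0.043 621
paper [ 0.674 -0.346  0.06 ] [ 0.675 -0.347] [56.403 55.859] 179.966 0.057 428
desk 0.0009041864303640512
[[     0      0    512    384 195259]
 [    97    132    117     80    957]
 [   137    134      1      1      1]
 [   113    137      1      1      1]
 [   203    138      1      1      1]
 [   162    140      1      1      1]]
tray ((531.6564331054688, 212.68789672851562), (193.19699096679688, 313.7057189941406), 6.838572978973389) 0.01561102116037838
corners px [[0.603, 0.374, 0.005], [0.639, 0.066, -0.0], [0.456, 0.048, 0.025], [0.423, 0.352, 0.014]]
```

View pics/crop0.png

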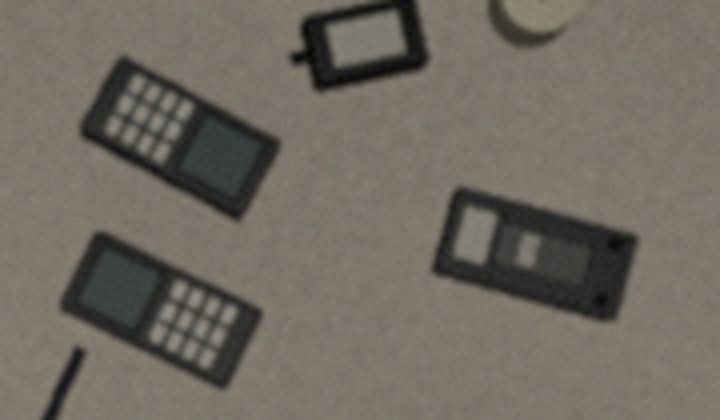

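```bash
cat >> h.py <<'E'
def down(psi):  # tool down, jaws axis z at angle psi (deg)
    p=np.deg2rad(psi);z=np.array([np.cos(p),np.sin(p),0]);y=np.array([0,0,-1.]);return np.stack([np.cross(y,z),y,z],1)
def go(pos,Rt,pos0=None,R0=None):
    s=bot.read_state()
    if pos0 is None: pos0=s['tool_pos']
    if R0 is None: R0=R.from_rotvec(s['tcp_rot']).as_matrix()
    rv=R.from_matrix(R0.T@Rt).as_rotvec();d=np.asarray(pos)-pos0
    ang=np.linalg.norm(rv);L=np.linalg.norm(d)
    print('t',round(s['time'],2),'turn',rv.round(4),'min rows %.1f'%(ang/.186),'| then shift(new axes)',(Rt.T@d).round(4),'(old axes)',(R0.T@d).round(4),'min rows %.1f'%(L/.0625))
def look(n='top'):
    return cloud(n)
E
python3 - <<'E'
from h import *
p=np.array([.498,-.347])
go([*p,.15],down(-15.9))
E
```

```text
t 0.15 turn [ 0.0017 -0.9715 -0.001 ] min rows 5.2 | then shift(new axes) [-0.3596  0.0802  0.1936] (old axes) [-0.3627  0.0806 -0.1876] min rows 6.7
```

```bash
python3 -m handwheel '[[-0.045,0.01,-0.0235,0,0,0,1],[-0.045,0.01,-0.0235,0,0,0,1],[-0.045,0.01,-0.0235,0,0,0,1],[-0.045,0.01,-0.0235,0,0,0,1],[-0.045,0.01,-0.0235,0,0,0,1],[-0.045,0.01,-0.0235,0,0,0,1],[-0.045,0.01,-0.0235,0,0,0,1],[-0.0477,0.01,-0.023,0,0,0,1]]' 60
python3 -m handwheel '[[0,0,0,0,-0.162,0,1],[0,0,0,0,-0.162,0,1],[0,0,0,0,-0.162,0,1],[0,0,0,0,-0.162,0,1],[0,0,0,0,-0.162,0,1],[0,0,0,0,-0.162,0,1],[0,0,0,0,0,0,1]]'
python3 - <<'E'
from h import *
s=bot.read_state();p=s['tool_pos'];Rt=R.from_rotvec(s['tcp_rot']).as_matrix();print(s['q'].round(3))
c=optics.read_camera('wrist');save(c['image'],'w1.png',1.5)
go([.498,-.347,.15],down(-15.9))
E
```

```text
time: 1.15
tool_pos: [0.499, -0.3463, 0.1507]
tcp_rot: [-0.332, 2.048, -2.048]
wrist_force: [0.6, -0.0, 0.0]
width: 1.0
time: 2.02
tool_pos: [0.498, -0.3476, 0.1509]
tcp_rot: [-1.064, 1.412, -1.411]
wrist_force: [-0.1, 0.6, 0.2]
width: 1.0
[-0.65   0.2    1.836 -0.     1.107 -0.372]
t 2.08 turn [ 0.0006 -0.0026 -0.0002] min rows 0.0 | then shift(new axes) [-0.0006  0.001  -0.0002] (old axes) [-0.0006  0.001  -0.0002] min rows 0.0
```

View pics/w1.png

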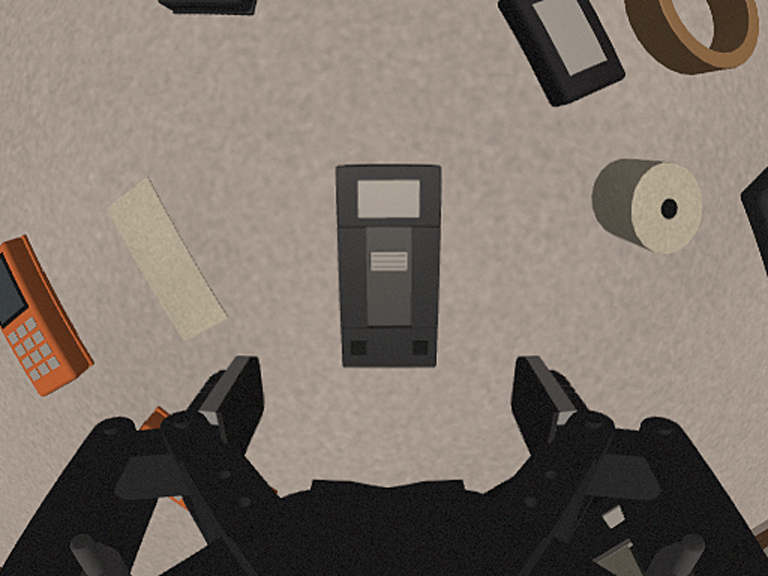

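The wrist view shows terminal C squarely centred between the fingers. Its nub is at (389,261), with empty slot below it, so its screen end is at the top. I'll descend and grip.

```bash
python3 -m handwheel '[[0,0.05,0,0,0,0,1],[0,0.05,0,0,0,0,1],[0,0.042,0,0,0,0,1],[0,0,0,0,0,0,1],[0,0,0,0,0,0,0],[0,0,0,0,0,0,0],[0,0,0,0,0,0,0],[0,0,0,0,0,0,0]]' 60
python3 -m handwheel '[[0,0,0,0,0,0,0],[0,0,0,0,0,0,0],[0,-0.01,0,0,0,0,0],[0,-0.05,0,0,0,0,0],[0,-0.05,0,0,0,0,0],[0,0,0,0,0,0,0]]' 60
python3 - <<'E'
from h import *
im,W=cloud('side');save(im[80:280,180:400],'s1.png',3.6)
c=np.array([.5317,.2127]);t=np.deg2rad(6.84);Q=np.array([[np.cos(t),-np.sin(t)],[np.sin(t),np.cos(t)]])
for x in(-1,1):
  for y in(-1,1):print(x,y,(c+Q@[x*.047,y*.077]).round(4))
p=c+Q@[.047,.077];s=bot.read_state();go([*p,.12],down(6.84))
go([*p,.012],down(6.84))
E
```

```text
time: 3.08
tool_pos: [0.5002, -0.3492, 0.0121]
tcp_rot: [-1.064, 1.406, -1.414]
wrist_force: [0.8, 0.2, 6.7]
width: 0.712
time: 3.82
tool_pos: [0.5014, -0.3501, 0.1252]
tcp_rot: [-1.062, 1.401, -1.419]
wrist_force: [0.8, 0.2, -3.1]
width: 0.709
-1 -1 [0.4942 0.1307]
-1 1 [0.4759 0.2836]
1 -1 [0.5875 0.1418]
1 1 [0.5692 0.2947]
t 3.88 turn [-0.0042 -0.3964  0.0027] min rows 2.1 | then shift(new axes) [-0.6306  0.002   0.1458] (old axes) [-6.38e-01  4.00e-04 -1.09e-01] min rows 10.4
t 3.88 turn [-0.0042 -0.3964  0.0027] min rows 2.1 | then shift(new axes) [-0.6306  0.11    0.1458] (old axes) [-0.6382  0.1084 -0.1095] min rows 10.5
```

View pics/s1.png

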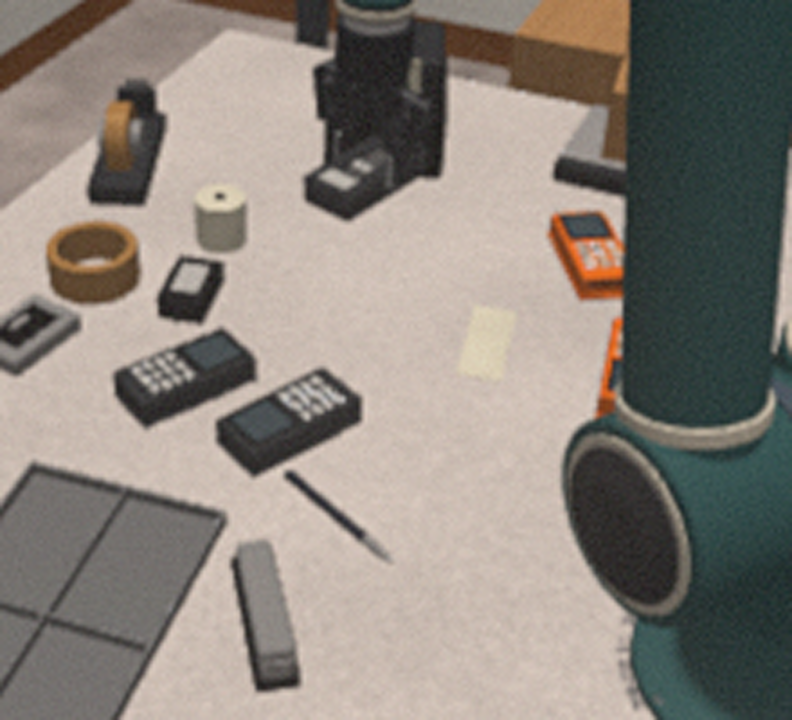

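```bash
python3 -m handwheel '[[-0.03,0,-0.005,0,0,0,0],[-0.05,0,-0.009,0,0,0,0],[-0.055,0,-0.0095,0,0,0,0],[-0.055,0,-0.0095,0,0,0,0],[-0.055,0,-0.0095,0,0,0,0],[-0.055,0,-0.0095,0,0,0,0],[-0.055,0,-0.0095,0,0,0,0],[-0.055,0,-0.0095,0,0,0,0]]' 
python3 -m handwheel '[[-0.055,0,-0.0095,0,0,0,0],[-0.055,0,-0.0095,0,0,0,0],[-0.055,0,-0.0095,0,0,0,0],[-0.04,0,-0.007,0,0,0,0],[-0.023,0,-0.004,0,-0.13,0,0],[0,0,0,0,-0.133,0,0],[0,0,0,0,-0.133,0,0],[0,0,0,0,0,0,0]]' 
python3 - <<'E'
from h import *
c=optics.read_camera('wrist');save(c['image'],'w2.png',1.5)
go([.5692,.2947,.0175],down(6.84))
im,W=cloud('top');save(im,'t2.png',1.5)
E
```

```text
time: 4.88
tool_pos: [0.5397, 0.0676, 0.1167]
tcp_rot: [-1.069, 1.413, -1.409]
wrist_force: [0.7, 0.2, -2.9]
width: 0.708
time: 5.88
tool_pos: [0.5644, 0.2953, 0.1164]
tcp_rot: [-1.268, 1.125, -1.121]
wrist_force: [0.1, -0.9, -3.2]
width: 0.705
t 5.92 turn [ 0.0041 -0.0028  0.0014] min rows 0.0 | then shift(new axes) [0.0012 0.0994 0.0043] (old axes) [0.0011 0.0994 0.0047] min rows 1.6
```

View pics/w2.png

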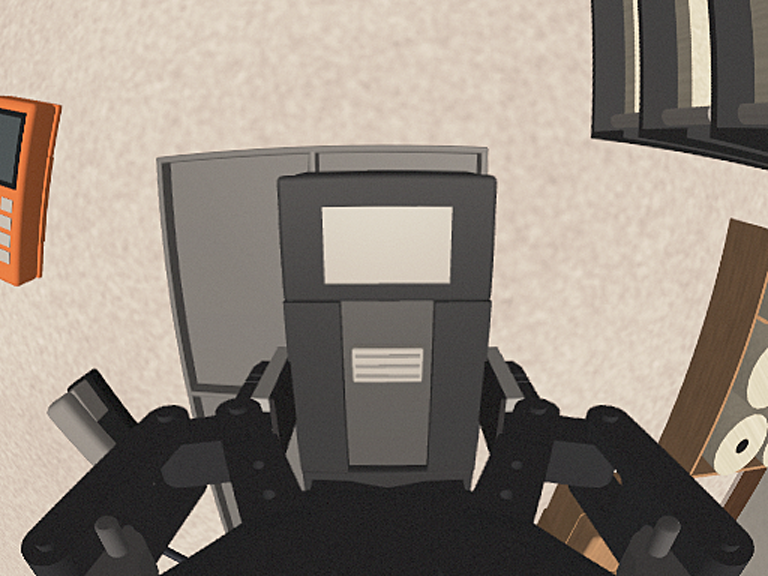

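View pics/t2.png

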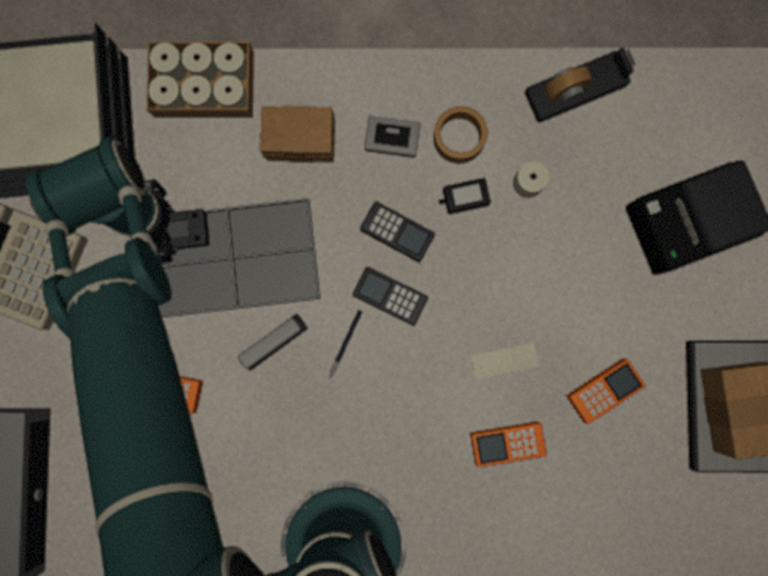

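```bash
python3 -m handwheel '[[0.001,0.04,0.0045,0,0,0,0],[0,0.035,0,0,0,0,0],[0,0.014,0,0,0,0,0],[0,0.005,0,0,0,0,0],[0,0.003,0,0,0,0,0],[0,0,0,0,0,0,0]]' 

```

```text
time: 6.72
tool_pos: [0.572, 0.2961, 0.0236]
tcp_rot: [-1.261, 1.12, -1.122]
wrist_force: [-0.9, -0.6, -3.5]
width: 0.711
```

```bash
python3 -m handwheel '[[0,0.002,-0.002,0,0,0,0],[0,0,0,0,0,0,0]]';python3 -m handwheel '[[0,0.002,0,0,0,0,0],[0,0,0,0,0,0,0]]';python3 -m handwheel '[[0,0.002,0,0,0,0,0],[0,0,0,0,0,0,0]]'

```

```text
time: 6.98
tool_pos: [0.569, 0.2955, 0.0207]
tcp_rot: [-1.263, 1.121, -1.121]
wrist_force: [0.5, 0.4, -3.1]
width: 0.71
time: 7.22
tool_pos: [0.5689, 0.2954, 0.0181]
tcp_rot: [-1.263, 1.121, -1.121]
wrist_force: [0.2, 0.3, -3.7]
width: 0.706
time: 7.48
tool_pos: [0.5692, 0.2955, 0.0163]
tcp_rot: [-1.263, 1.121, -1.121]
wrist_force: [-0.5, 0.1, -2.0]
width: 0.709
```

```bash
python3 -m handwheel '[[0,0.001,0,0,0,0,0],[0,0,0,0,0,0,0]]';python3 -m handwheel '[[0,0,0,0,0,0,0.85],[0,0,0,0,0,0,0.85],[0,0,0,0,0,0,0.85],[0,-0.02,0,0,0,0,0.85],[0,-0.04,0,0,0,0,0.85],[0,-0.04,0,0,0,0,0],[0,0,0,0,0,0,0],[0,0,0,0,0,0,0]]'
python3 - <<'E'
from h import *
s=bot.read_state();print(s['time'],s['tool_pos'],s['width'])
c=optics.read_camera('wrist');save(c['image'],'w3.png',1.5)
print(c['z_map'][c['z_map']>0].min())
E
```

```text
time: 7.72
tool_pos: [0.5692, 0.2955, 0.0162]
tcp_rot: [-1.263, 1.121, -1.121]
wrist_force: [-2.5, -0.8, 4.8]
width: 0.708
time: 8.72
tool_pos: [0.5692, 0.2955, 0.1163]
tcp_rot: [-1.262, 1.121, -1.121]
wrist_force: [1.1, -0.0, -0.1]
width: 0.214
8.725 [0.56924038 0.29553081 0.116327  ] 0.21394520846420598
0.050090205
```

View pics/w3.png

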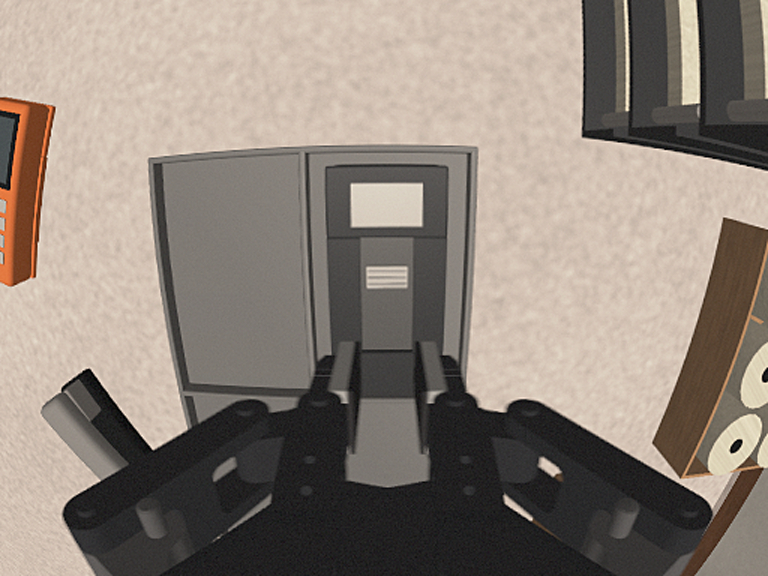

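```bash
python3 -m handwheel '[[0,0,0,0,-0.175,0,0],[0,0,0,0,-0.175,0,0],[0,0,0,0,-0.175,0,0],[0,0,0,0,-0.175,0,0],[0,0,0,0,-0.175,0,0],[0,0,0,0,-0.175,0,0],[0,0,0,0,-0.175,0,0],[0,0,0,0,-0.175,0,0]]';python3 -m handwheel '[[0,0,0,0,-0.171,0,0],[0,0,0,0,0,0,0]]'
python3 - <<'E'
from h import *
s=bot.read_state();print(s['time'],s['tool_pos'],s['width'],s['q'].round(2))
c=optics.read_camera('wrist');save(c['image'],'w4.png',1.5)
im,W=cloud('top');u,v=125,152
print(block(W,im,125,153,r=30))
save(im[125:220,80:230],'t4.png',5)
E
```

```text
time: 9.78
tool_pos: [0.5677, 0.2948, 0.1132]
tcp_rot: [-1.572, 0.039, -0.033]
wrist_force: [-0.1, -0.0, 0.4]
width: 0.002
time: 10.02
tool_pos: [0.5679, 0.2949, 0.1135]
tcp_rot: [-1.57, -0.09, 0.094]
wrist_force: [-0.1, 0.6, -0.2]
width: -0.0
10.025 [0.56794134 0.29490393 0.11351554] -0.0003238609516439719 [ 0.44  0.29  1.79 -0.    1.06 -1.25]
(array([0.5682276 , 0.29302631]), (122.85865020751953, 62.74938201904297), 96.68656349182129, np.float64(0.0355309555748996), np.int64(792))
```

View pics/w4.png

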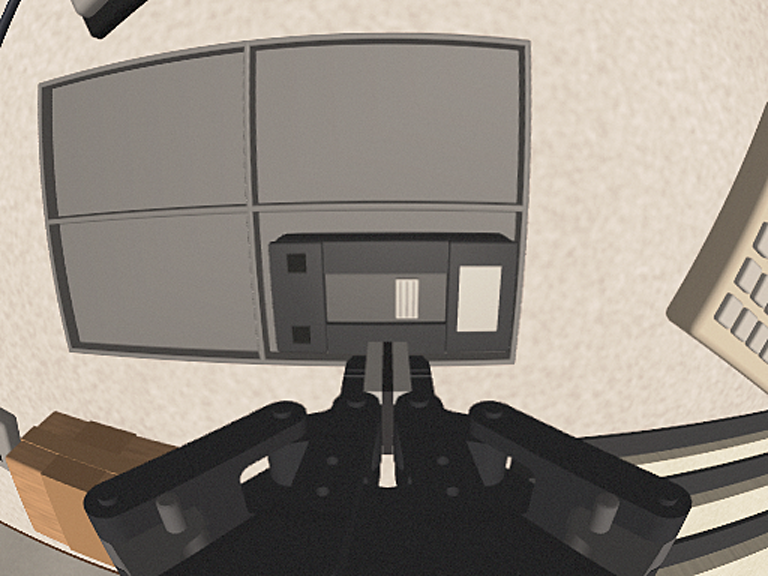

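View pics/t4.png

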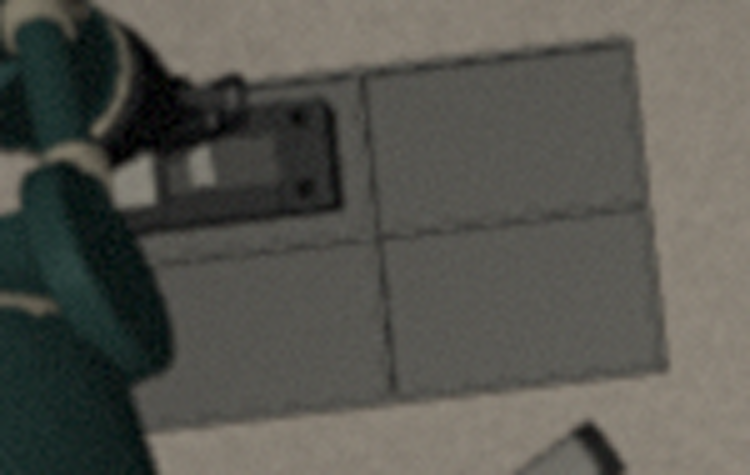

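```bash
cat >> h.py <<'E'
def wcloud():
    s=bot.read_state();c=optics.read_camera('wrist');K=c['mtx'];z=c['z_map'];v,u=np.mgrid[:384,:512]
    a=(u-K[0,2])/K[0,0];b=(v-K[1,2])/K[1,1];th=np.hypot(a,b);k=np.tan(th)/np.maximum(th,1e-9)
    P=np.stack([a*k*z,b*k*z,z],-1);T=c['hand_eye'];P=P@T[:3,:3].T+T[:3,3]
    Rt=R.from_rotvec(s['tcp_rot']).as_matrix();W=P@Rt.T+s['tool_pos'];W[z==0]=np.nan
    return c['image'],P,W   # P in tool frame
E
python3 - <<'E'
from h import *
im,P,W=wcloud()
m=(abs(P[...,1])<.06)&(abs(P[...,2])<.04)&(abs(P[...,0])<.04)
Q=P[m];
for y in np.arange(-.03,.006,.003):
    q=Q[(Q[:,1]>=y)&(Q[:,1]<y+.003)]
    if len(q): print(y.round(3),len(q),'x',q[:,0].min().round(4),q[:,0].max().round(4),'z',q[:,2].min().round(4),q[:,2].max().round(4))
# terminal back top
m=(W[...,2]>.025)&(W[...,2]<.045)&(P[...,1]>.05)
q=W[m];print(len(q),np.median(q[:,2]));r=cv2.minAreaRect((q[:,:2]*1000).astype(np.float32));print(r)
# nub location: bright px
for (u,v) in [(396,300),(418,300),(325,300),(446,300)]: 
    p=P[int(v/1.5),int(u/1.5)];print(u,p.round(4),W[int(v/1.5),int(u/1.5)].round(4))
E
```

```text
-0.03 199 x -0.012 -0.0058 z -0.0129 0.0143
-0.027 178 x -0.0116 -0.0061 z -0.0128 0.0143
-0.024 173 x -0.0117 -0.0064 z -0.013 0.014
-0.021 176 x -0.0116 -0.0063 z -0.0129 0.0144
-0.018 145 x -0.0116 -0.0063 z -0.0127 0.0142
-0.015 152 x -0.0117 -0.006 z -0.0125 0.0139
-0.012 135 x -0.0119 -0.0063 z -0.0126 0.014
-0.009 107 x -0.0116 -0.0064 z -0.0113 0.0128
-0.006 34 x -0.0114 -0.0106 z -0.0054 0.0068
17864 0.036006934002739764
((571.3201904296875, 344.66888427734375), (635.9701538085938, 311.1206970214844), 88.42375183105469)
396 [0.0023 0.0782 0.0054] [0.5698 0.3006 0.0359]
418 [0.0036 0.082  0.0167] [0.5697 0.312  0.032 ]
325 [ 0.0026  0.0791 -0.0326] [0.5745 0.2629 0.035 ]
446 [0.0026 0.0792 0.0316] [0.5671 0.3267 0.0349]
```

```bash
python3 - <<'E'
from h import *
im,P,W=wcloud()
# column u=400/1.5 -> profile rows
for u in (215,240,300,330):
    col=[(v,P[v,u,0].round(4),W[v,u,2].round(4),int(im[v,u].mean())) for v in range(150,245,3)]
    t=[c for c in col if .030<c[2]<.040]
    print(u,'top x range',t[0],t[-1])
    if u==240: print(col)
E
```

```text
215 top x range (162, np.float64(-0.0282), np.float64(0.0363), 93) (231, np.float64(0.0286), np.float64(0.0377), 71)
240 top x range (159, np.float64(-0.0305), np.float64(0.0365), 55) (234, np.float64(0.0314), np.float64(0.0371), 71)
[(150, np.float64(-0.0323), np.float64(0.0046), 139), (153, np.float64(-0.0295), np.float64(0.0038), 117), (156, np.float64(-0.0304), np.float64(0.0231), 40), (159, np.float64(-0.0305), np.float64(0.0365), 55), (162, np.float64(-0.028), np.float64(0.0354), 89), (165, np.float64(-0.026), np.float64(0.0374), 88), (168, np.float64(-0.0235), np.float64(0.0366), 88), (171, np.float64(-0.0214), np.float64(0.0374), 83), (174, np.float64(-0.0188), np.float64(0.0365), 84), (177, np.float64(-0.0165), np.float64(0.0366), 85), (180, np.float64(-0.0141), np.float64(0.0367), 80), (183, np.float64(-0.0102), np.float64(0.0312), 116), (186, np.float64(-0.0079), np.float64(0.0319), 114), (189, np.float64(-0.0055), np.float64(0.0319), 113), (192, np.float64(-0.003), np.float64(0.0319), 113), (195, np.float64(-0.0001), np.float64(0.0309), 113), (198, np.float64(0.0023), np.
[... 325 characters left out ...]
), 73), (219, np.float64(0.0185), np.float64(0.0359), 76), (222, np.float64(0.021), np.float64(0.0362), 72), (225, np.float64(0.0237), np.float64(0.0362), 73), (228, np.float64(0.0262), np.float64(0.0365), 76), (231, np.float64(0.0288), np.float64(0.0367), 73), (234, np.float64(0.0314), np.float64(0.0371), 71), (237, np.float64(-0.0074), np.float64(0.1224), 39), (240, np.float64(-0.007), np.float64(0.125), 32), (243, np.float64(-0.0067), np.float64(0.1277), 35)]
300 top x range (159, np.float64(-0.0301), np.float64(0.0338), 45) (231, np.float64(0.0292), np.float64(0.0361), 69)
330 top x range (159, np.float64(-0.0306), np.float64(0.0346), 38) (231, np.float64(0.0296), np.float64(0.0363), 73)
```

```bash
python3 -m handwheel '[[0.001,0.04,-0.009,0,0,0,0],[0,0.03,0,0,0,0,0],[0,0.006,0,0,0,0,0],[0,0,0,0,0,0,0],[0,0.002,0,0,0,0,0],[0,0,0,0,0,0,0]]'
python3 -m handwheel '[[0,0.002,0,0,0,0,0],[0,0,0,0,0,0,0]]'
```

```text
time: 10.98
tool_pos: [0.572, 0.2871, 0.0387]
tcp_rot: [-1.568, -0.095, 0.092]
wrist_force: [0.2, -0.2, 0.5]
width: -0.001
time: 11.22
tool_pos: [0.5711, 0.2867, 0.0354]
tcp_rot: [-1.569, -0.094, 0.093]
wrist_force: [-0.7, 0.2, -0.3]
width: 0.003
```

```bash
python3 -m handwheel '[[-0.001,0.002,0,0,0,0,0],[0,0,0,0,0,0,0]]'; python3 -m handwheel '[[0,0,0.004,0,0,0,0],[0,0,0.004,0,0,0,0],[0,0,0.003,0,0,0,0]]'; python3 -m handwheel '[[0,0,0.003,0,0,0,0],[0,0,0.003,0,0,0,0],[0,0,0.003,0,0,0,0]]'
```

```text
time: 11.48
tool_pos: [0.5698, 0.2864, 0.0329]
tcp_rot: [-1.569, -0.093, 0.094]
wrist_force: [-0.5, -0.0, 0.6]
width: 0.002
time: 11.85
tool_pos: [0.5688, 0.2976, 0.0333]
tcp_rot: [-1.569, -0.094, 0.094]
wrist_force: [-0.3, -1.1, 0.5]
width: -0.001
time: 12.22
tool_pos: [0.5677, 0.3065, 0.0333]
tcp_rot: [-1.569, -0.094, 0.094]
wrist_force: [0.4, -0.5, -0.9]
width: 0.001
```

```bash
python3 -m handwheel '[[0,0,0.002,0,0,0,0],[0,0,0.001,0,0,0,0]]'; python3 -m handwheel '[[0,0,0.002,0,0,0,0],[0,0,0.001,0,0,0,0]]'; python3 -m handwheel '[[0,0,0.002,0,0,0,0],[0,0,0.001,0,0,0,0]]'
```

```text
time: 12.48
tool_pos: [0.5673, 0.3093, 0.0332]
tcp_rot: [-1.569, -0.094, 0.094]
wrist_force: [0.5, -1.9, -0.7]
width: -0.001
time: 12.72
tool_pos: [0.567, 0.3124, 0.0333]
tcp_rot: [-1.569, -0.094, 0.094]
wrist_force: [-0.2, -1.6, -0.4]
width: 0.0
time: 12.98
tool_pos: [0.5667, 0.3144, 0.0332]
tcp_rot: [-1.571, -0.094, 0.094]
wrist_force: [1.2, -6.9, 0.5]
width: -0.001
```

```bash
python3 - <<'E'
from h import *
c=optics.read_camera('wrist');save(c['image'][130:260,150:380],'w5.png',3.4)
E
```

```text
(no output)
```

View pics/w5.png

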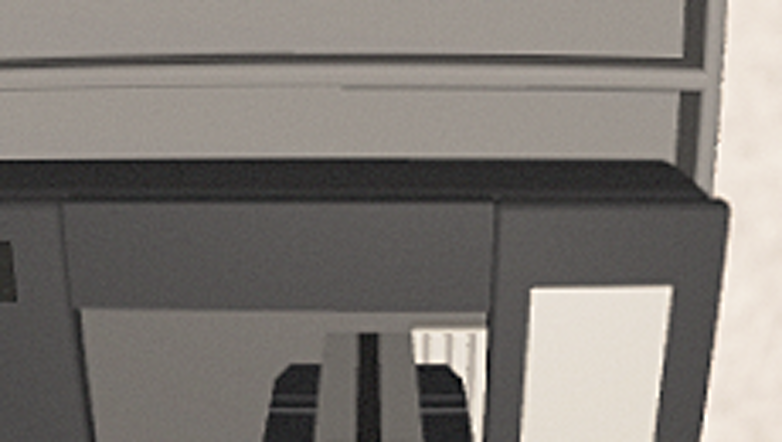

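```bash
python3 -m handwheel '[[0,0,-0.006,0,0,0,0],[0,-0.03,0,0,0,0,0],[0,-0.05,0,0,0,0,0],[0,-0.04,0,0,0,0,0.5],[0,0,0,0,0,0,1]]'; python3 - <<'E'
from h import *
im,P,W=wcloud();save(im,'w6.png',1.5)
im,W=cloud('top');save(im,'t6.png',1.5)
for u,v in((397,231),(390,296)):print(block(W,im,int(u/1.5),int(v/1.5),zlo=.012))
E
```

```text
time: 13.65
tool_pos: [0.5705, 0.3113, 0.1589]
tcp_rot: [-1.564, -0.1, 0.086]
wrist_force: [0.7, 0.8, 0.1]
width: 0.421
(array([ 0.57984778, -0.09935723]), (129.12747192382812, 62.121849060058594), 61.61280822753906, np.float64(0.03185778916887805), np.int64(1051))
(array([ 0.45868915, -0.08585979]), (129.01808166503906, 61.12348937988281), 63.56610107421875, np.float64(0.03183838725316812), np.int64(1042))
```

View pics/w6.png

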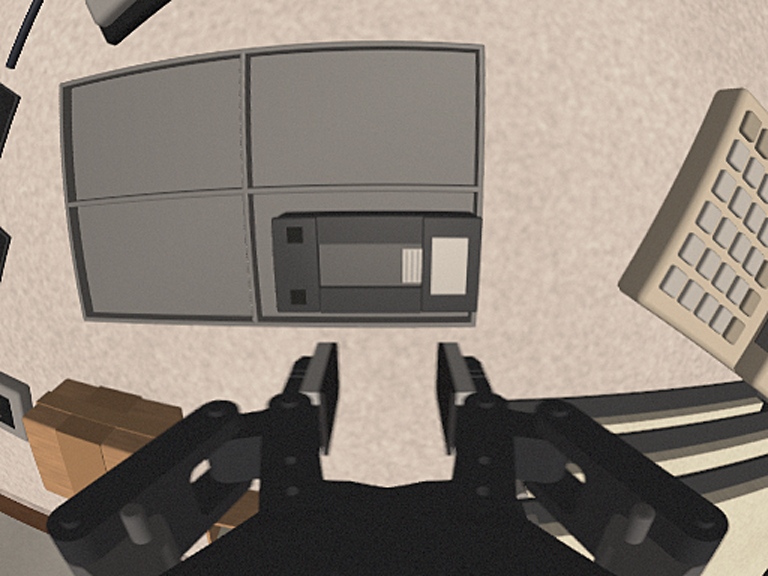

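View pics/t6.png

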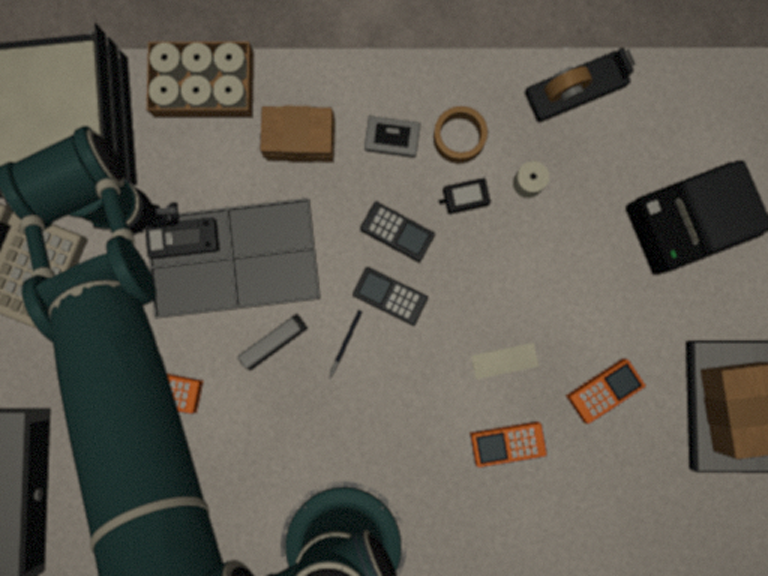

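```bash
cat >> h.py <<'E'
def tilt(psi,al): return down(psi)@R.from_rotvec([0,0,np.deg2rad(al)]).as_matrix()
PADB=.026
def rot_term(xdir,up):  # terminal rotation from own x dir and own z dir
    x=np.array(xdir,float);z=np.array(up,float);return np.stack([x,np.cross(z,x),z],1)
E
python3 - <<'E'
from h import *
c=np.array([.580,-.099]);ang=np.deg2rad(61.3);e=np.array([np.cos(ang),np.sin(ang),0])
P1=np.array([*c,0])+.025*e
Rt=tilt(-28.7,-35);tcp=P1+Rt[:,1]*PADB;tcp[2]=.006
print(tcp,Rt.round(3)); pre=tcp-Rt[:,1]*.12; print(pre)
go([pre[0],pre[1],.16],down(-28.7))
go(pre,Rt,pre0:=np.array([pre[0],pre[1],.16]),down(-28.7)) if 0 else go(pre,Rt,np.array([pre[0],pre[1],.16]),down(-28.7))
E
```

```text
[ 0.58484402 -0.09015222  0.006     ] [[-0.393 -0.275  0.877]
 [-0.719 -0.503 -0.48 ]
 [ 0.574 -0.819  0.   ]]
[ 0.61789741 -0.02977897  0.10429825]
t 13.75 turn [-2.0000e-03  2.1908e+00 -5.0000e-04] min rows 11.8 | then shift(new axes) [ 0.2736 -0.0061  0.2072] (old axes) [ 0.0096 -0.0065 -0.3431] min rows 5.5
t 13.75 turn [ 0.     -0.     -0.6109] min rows 3.3 | then shift(new axes) [-0.0319  0.0456  0.    ] (old axes) [0.     0.0557 0.    ] min rows 0.9
```

```bash
python3 -m handwheel '[[0.0012,-0.001,-0.03,0,0,0,1],[0.0012,-0.001,-0.045,0,0,0,1],[0.0012,-0.001,-0.045,0,0,0,1],[0.0012,-0.001,-0.045,0,0,0,1],[0.0012,-0.001,-0.045,0,0,0,1],[0.0012,-0.001,-0.045,0,0,0,1],[0.0012,-0.0005,-0.045,0,0,0,1],[0.0012,0,-0.043,0,0,0,1]]'
python3 -m handwheel '[[0,0,0,0,0.1826,0,1],[0,0,0,0,0.1826,0,1],[0,0,0,0,0.1826,0,1],[0,0,0,0,0.1826,0,1],[0,0,0,0,0.1826,0,1],[0,0,0,0,0.1826,0,1],[0,0,0,0,0.1826,0,1],[0,0,0,0,0.1826,0,1]]'
python3 -m handwheel '[[0,0,0,0,0.1826,0,1],[0,0,0,0,0.1826,0,1],[0,0,0,0,0.1826,0,1],[0,0,0,0,0.1826,0,1],[0,0,0,0,0,-0.1527,1],[0,0,0,0,0,-0.1527,1],[0,0,0,0,0,-0.1527,1],[0,0,0,0,0,-0.1527,1]]'
python3 - <<'E'
from h import *
Rt=tilt(-28.7,-35);tcp=np.array([ 0.58484402,-0.09015222,0.006]);pre=tcp-Rt[:,1]*.12
print(bot.read_state()['q'].round(2))
im,W=cloud('top');print(block(W,im,265,154,zlo=.012))
go(pre,Rt);go(tcp,Rt)
im,P,W=wcloud();save(im,'w7.png',1.5)
E
```

```text
time: 14.75
tool_pos: [0.6164, -0.0313, 0.1573]
tcp_rot: [-1.568, -0.091, 0.096]
wrist_force: [1.1, -0.1, -0.1]
width: 0.999
time: 15.75
tool_pos: [0.6161, -0.0298, 0.1571]
tcp_rot: [-1.309, 1.047, -1.04]
wrist_force: [0.0, 0.2, -0.6]
width: 0.996
time: 16.75
tool_pos: [0.617, -0.0298, 0.1583]
tcp_rot: [-1.511, 1.346, -1.968]
wrist_force: [0.6, 0.2, -0.1]
width: 1.002
[ 0.17  0.46  1.6  -0.47  1.5   0.8 ]
(array([ 0.57975024, -0.09920232]), (129.7066192626953, 62.51286697387695), 61.79982376098633, np.float64(0.03171324864192904), np.int64(1054))
t 16.8 turn [0.0032 0.0059 0.0111] min rows 0.1 | then shift(new axes) [-0.0276  0.0418  0.0024] (old axes) [-0.0281  0.0415  0.0027] min rows 0.8
t 16.8 turn [0.0032 0.0059 0.0111] min rows 0.1 | then shift(new axes) [-0.0276  0.1618  0.0024] (old axes) [-0.0294  0.1615  0.0031] min rows 2.6
```

View pics/w7.png

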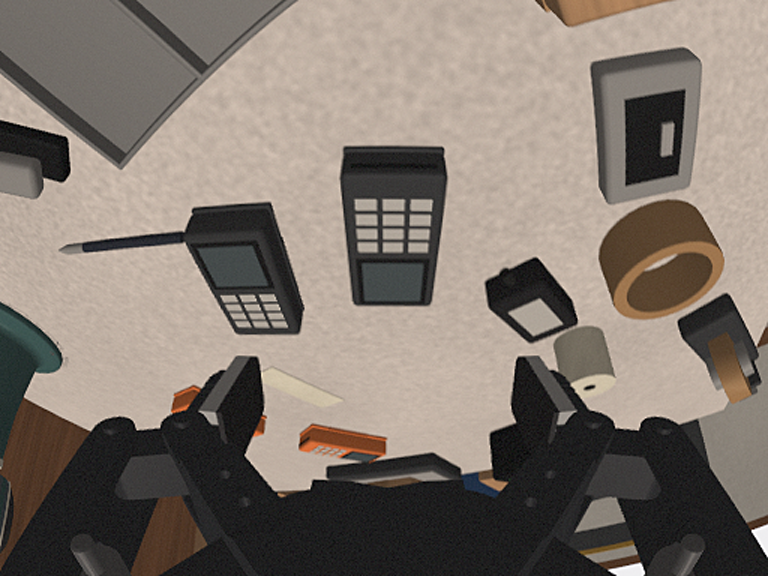

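```bash
python3 -m handwheel '[[-0.028,0.03,0.0028,0.003,0.006,0.011,1],[0,0.05,0,0,0,0,1],[0,0.05,0,0,0,0,1],[0,0.02,0,0,0,0,1],[0,0.01,0,0,0,0,1],[0,0,0,0,0,0,1]]'
python3 - <<'E'
from h import *
Rt=tilt(-28.7,-35);tcp=np.array([ 0.58484402,-0.09015222,0.006])
go(tcp,Rt)
im,W=cloud('side');save(im[100:260,180:360],'s8.png',4)
E
```

```text
time: 17.6
tool_pos: [0.5887, -0.091, 0.0125]
tcp_rot: [-1.485, 1.352, -1.967]
wrist_force: [1.5, -0.9, -0.2]
width: 0.997
t 17.6 turn [-0.0033 -0.0071 -0.0122] min rows 0.1 | then shift(new axes) [-0.0028  0.0059 -0.0038] (old axes) [-0.0027  0.006  -0.0038] min rows 0.1
```

View pics/s8.png

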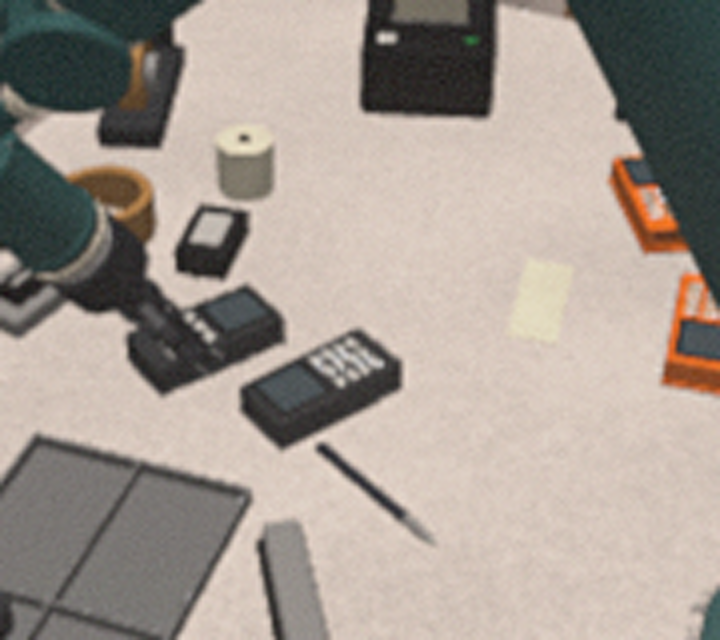

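```bash
python3 -m handwheel '[[-0.002,0.004,-0.003,0,-0.006,-0.011,1],[0,0,0,0,0,0,1],[0,0,0,0,0,0,0],[0,0,0,0,0,0,0],[0,0,0,0,0,0,0],[0,0,0,0,0,0,0],[0,0,0,0,0,0,0],[0,0,0,0,0,0,0]]' 80
python3 - <<'E'
from h import *
s=bot.read_state();np.savez('g1.npz',p=s['tool_pos'],r=s['tcp_rot']);print(s['tool_pos'],s['q'].round(2))
Rt=tilt(-28.7,-35);go([.585,-.09,.22],Rt)
E
```

```text
time: 18.65
tool_pos: [0.5859, -0.0899, 0.008]
tcp_rot: [-1.501, 1.343, -1.968]
wrist_force: [2.3, 2.5, 5.0]
width: 0.714
[ 0.58589584 -0.08987544  0.00802914] [ 0.09  0.57  1.76 -0.53  1.23  0.88]
t 18.65 turn [-0.004  -0.0007 -0.0008] min rows 0.0 | then shift(new axes) [ 0.122  -0.1733 -0.0007] (old axes) [ 1.219e-01 -1.734e-01  1.000e-04] min rows 3.4
```

Gripped A. I'll lift straight up and then turn it 90° about the jaw axis.

```bash
python3 -m handwheel '[[0.01,-0.014,0,0,0,0,0],[0.02,-0.03,0,0,0,0,0],[0.028,-0.04,0,0,0,0,0],[0.028,-0.04,0,0,0,0,0],[0.028,-0.04,0,0,0,0,0],[0.014,-0.02,0,0,0,0,0],[0,0,0,0,0,0,0]]'
python3 -m handwheel '[[0,0,0,0,0,0.1,0],[0,0,0,0,0,0.17,0],[0,0,0,0,0,0.17,0],[0,0,0,0,0,0.17,0],[0,0,0,0,0,0.17,0],[0,0,0,0,0,0.17,0],[0,0,0,0,0,0.17,0],[0,0,0,0,0,0.17,0]]'
python3 -m handwheel '[[0,0,0,0,0,0.17,0],[0,0,0,0,0,0.11,0],[0,0,0,0,0,0,0]]'
python3 - <<'E'
from h import *
s=bot.read_state();print(s['tool_pos'],s['q'].round(2),s['width'])
im,W=cloud('side');save(im[60:260,140:400],'s9.png',3)
E
```

```text
time: 19.52
tool_pos: [0.5856, -0.0892, 0.233]
tcp_rot: [-1.498, 1.343, -1.969]
wrist_force: [-0.7, -0.8, -2.5]
width: 0.708
time: 20.52
tool_pos: [0.5832, -0.0891, 0.2288]
tcp_rot: [-0.323, 1.648, -1.073]
wrist_force: [-0.7, 1.6, -3.9]
width: 0.71
time: 20.9
tool_pos: [0.582, -0.0892, 0.2258]
tcp_rot: [-0.091, 1.646, -0.864]
wrist_force: [-0.8, 0.4, -3.8]
width: 0.709
[ 0.5820425  -0.08915054  0.22580626] [-0.69  0.19  1.99  0.96  1.37 -0.6 ] 0.7086081202037882
```

View pics/s9.png

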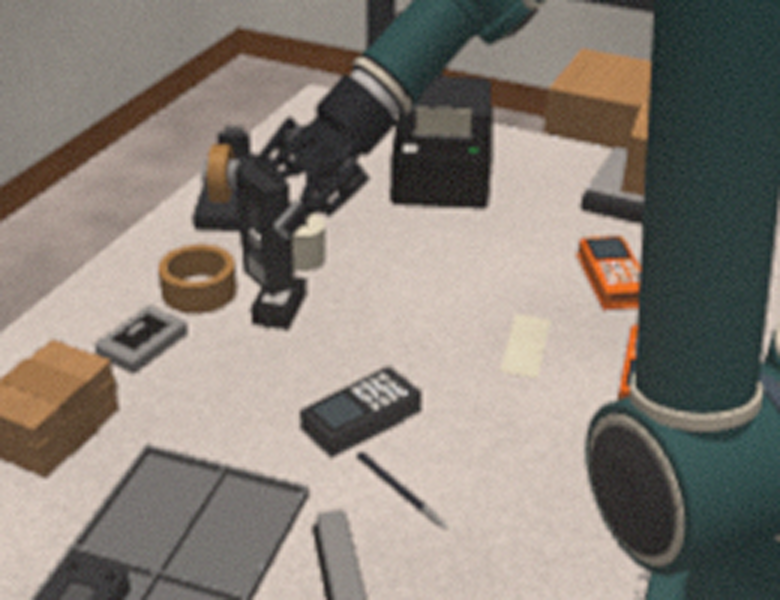

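```bash
cat >> h.py <<'E'
def save_grip(c,Rterm,f='grip.npz'):
    s=bot.read_state();Rt=R.from_rotvec(s['tcp_rot']).as_matrix()
    np.savez(f,t=Rt.T@(np.asarray(c)-s['tool_pos']),R=Rt.T@Rterm)
def term_now(f='grip.npz'):
    s=bot.read_state();Rt=R.from_rotvec(s['tcp_rot']).as_matrix();g=np.load(f)
    return s['tool_pos']+Rt@g['t'],Rt@g['R']
def tcp_for(c,Rterm,f='grip.npz'):
    g=np.load(f);Rt=Rterm@g['R'].T;return np.asarray(c)-Rt@g['t'],Rt
E
python3 - <<'E'
from h import *
g=np.load('g1.npz');Rg=R.from_rotvec(g['r']).as_matrix()
a=np.deg2rad(61.5);Rterm=rot_term([-np.cos(a),-np.sin(a),0],[0,0,-1]);c=np.array([.580,-.0993,.016])
np.savez('grip.npz',t=Rg.T@(c-g['p']),R=Rg.T@Rterm)
c,Rn=term_now();print(c,Rn.round(3))
# target upright: own x down, own z toward 61.5
e=np.array([np.cos(a),np.sin(a),0]);Rs=rot_term([0,0,-1],e)
p,Rt=tcp_for([.50,-.25,.085],Rs);go(p,Rt);print(p)
p,Rt=tcp_for([.50,-.25,.065],Rs);print(p)
E
```

```text
[ 0.57870991 -0.09571507  0.21666122] [[-0.005 -0.879  0.477]
 [-0.001  0.477  0.879]
 [-1.     0.003 -0.003]]
t 20.95 turn [ 0.002  -0.0028  0.0032] min rows 0.0 | then shift(new axes) [ 0.2071 -0.0665  0.0053] (old axes) [ 0.2073 -0.0659  0.0057] min rows 3.5
[ 0.50440479 -0.24332161  0.09609572]
[ 0.50440479 -0.24332161  0.07609572]
```

```bash
python3 -m handwheel '[[0.03,-0.01,0.001,0.002,-0.003,0.003,0],[0.04,-0.014,0.001,0,0,0,0],[0.045,-0.014,0.001,0,0,0,0],[0.045,-0.014,0.001,0,0,0,0],[0.03,-0.01,0.001,0,0,0,0],[0.017,-0.004,0,0,0,0,0],[0,0,0,0,0,0,0]]'
python3 - <<'E'
from h import *
a=np.deg2rad(61.5);e=np.array([np.cos(a),np.sin(a),0]);Rs=rot_term([0,0,-1],e)
c,Rn=term_now();print(c,Rn.round(3))
p,Rt=tcp_for([.50,-.25,.066],Rs);go(p,Rt)
E
```

```text
time: 21.82
tool_pos: [0.5075, -0.2433, 0.0992]
tcp_rot: [-0.09, 1.631, -0.864]
wrist_force: [0.2, -0.5, -2.6]
width: 0.713
[ 0.50316169 -0.25005259  0.08805436] [[ 0.006 -0.88   0.476]
 [-0.002  0.476  0.88 ]
 [-1.    -0.007  0.001]]
t 21.82 turn [-0.0025  0.0066 -0.001 ] min rows 0.0 | then shift(new axes) [ 0.0189  0.0114 -0.0027] (old axes) [ 0.0189  0.0114 -0.0028] min rows 0.4
```

```bash
python3 -m handwheel '[[0.0074,0.0051,-0.0027,-0.0025,0.0066,-0.001,0],[0.0058,0.004,0,0,0,0,0],[0,0,0,0,0,0,0]]'; python3 -m handwheel '[[0.0025,0.0017,0,0,0,0,0],[0,0,0,0,0,0,0]]';python3 -m handwheel '[[0.0016,0.0011,0,0,0,0,0],[0,0,0,0,0,0,0]]'
python3 - <<'E'
from h import *
c,Rn=term_now();print(c,Rn[:,0].round(3))
E
```

```text
time: 22.2
tool_pos: [0.5048, -0.2412, 0.0831]
tcp_rot: [-0.089, 1.638, -0.862]
wrist_force: [-0.9, 0.6, -2.5]
width: 0.708
time: 22.45
tool_pos: [0.505, -0.2422, 0.0804]
tcp_rot: [-0.089, 1.637, -0.864]
wrist_force: [0.1, 0.6, -3.0]
width: 0.707
time: 22.7
tool_pos: [0.5049, -0.2423, 0.0784]
tcp_rot: [-0.089, 1.637, -0.864]
wrist_force: [-0.3, 0.7, -3.4]
width: 0.713
[ 0.50049807 -0.24894904  0.06731274] [ 0.001  0.    -1.   ]
```

```bash
python3 -m handwheel '[[0.0016,0.0011,0,0,0,0,0],[0,0,0,0,0,0,0]]';python3 -m handwheel '[[0.0012,0.0008,0,0,0,0,0],[0,0,0,0,0,0,0]]'
```

```text
time: 22.95
tool_pos: [0.5048, -0.2422, 0.0764]
tcp_rot: [-0.089, 1.637, -0.864]
wrist_force: [-0.2, 0.3, -3.1]
width: 0.71
time: 23.2
tool_pos: [0.505, -0.2423, 0.0754]
tcp_rot: [-0.088, 1.637, -0.864]
wrist_force: [1.0, -0.1, -1.0]
width: 0.711
```

Contact begins here. I'll press slightly further, release slowly and back off along the fingers.

```bash
python3 -m handwheel '[[0.0008,0.0006,0,0,0,0,0],[0,0,0,0,0,0,0],[0,0,0,0,0,0,0.75],[0,0,0,0,0,0,0.8],[0,0,0,0,0,0,0.9],[0,0,0,0,0,0,1],[0,0,0,0,0,0,1]]';python3 - <<'E'
from h import *
im,W=cloud('side');save(im[60:260,140:400],'s10.png',3)
E
```

```text
time: 24.08
tool_pos: [0.5049, -0.2422, 0.0741]
tcp_rot: [-0.089, 1.637, -0.864]
wrist_force: [0.1, -0.3, 0.6]
width: 1.003
```

View pics/s10.png

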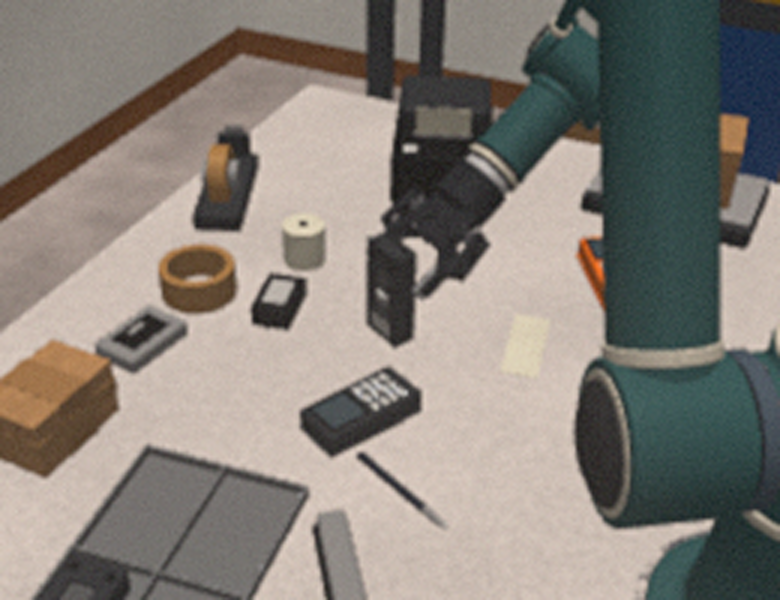

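```bash
python3 -m handwheel '[[0,-0.02,0,0,0,0,1],[0,-0.04,0,0,0,0,1],[0,-0.04,0,0,0,0,1],[-0.04,-0.04,0,0,0,-0.05,1],[-0.04,0,0,0,0,-0.17,1],[-0.04,0,0,0,0,-0.17,1],[-0.03,0,0,0,0,-0.17,1],[0,0,0,0,0,-0.17,1]]'
python3 -m handwheel '[[0,0,0,0,0,-0.17,1],[0,0,0,0,0,-0.17,1],[0,0,0,0,0,-0.17,1],[0,0,0,0,0,-0.17,1],[0,0,0,0,0,-0.16,1],[0,0,0,0,0,0,1]]'
python3 - <<'E'
from h import *
s=bot.read_state();Rt=R.from_rotvec(s['tcp_rot']).as_matrix();print(Rt.round(3))
im,W=cloud('top');m=(W[...,2]>.115)&(W[...,2]<.14)&(abs(W[...,0]-.5)<.07)&(abs(W[...,1]+.25)<.07)
q=W[m];print(len(q),cv2.minAreaRect((q[:,:2]*1000).astype(np.float32)),np.median(q[:,2]))
save(im,'t11.png',1.5)
E
```

```text
time: 25.12
tool_pos: [0.5001, -0.2541, 0.2669]
tcp_rot: [-0.721, 1.605, -1.414]
wrist_force: [-0.6, -0.1, -1.0]
width: 1.001
time: 25.88
tool_pos: [0.4991, -0.2519, 0.2606]
tcp_rot: [-1.507, 1.349, -1.96]
wrist_force: [-0.0, -0.4, -0.2]
width: 0.998
[[-0.39  -0.277  0.878]
 [-0.721 -0.501 -0.478]
 [ 0.572 -0.82  -0.004]]
229 ((499.89105224609375, -250.2675323486328), (30.538543701171875, 62.70989990234375), 64.4616928100586) 0.13027308963833373
```

View pics/t11.png

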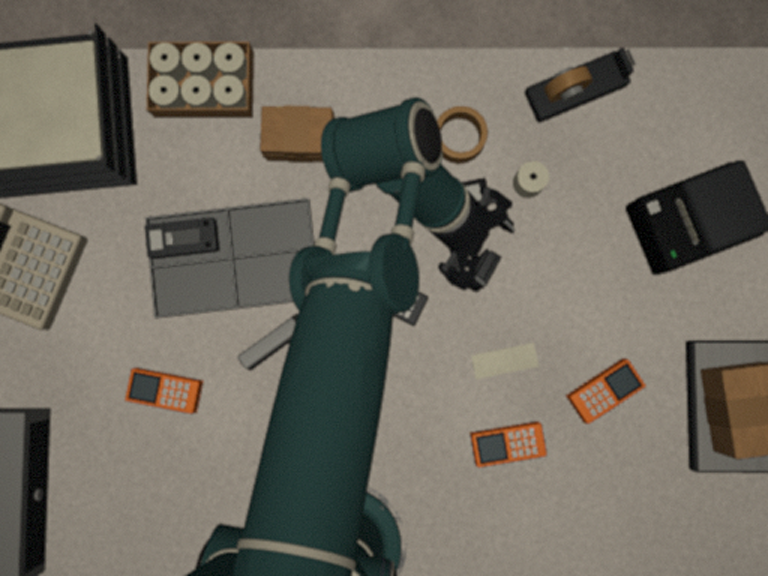

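```bash
python3 - <<'E'
from h import *
S=np.array([.4999,-.2503,0]);a=np.deg2rad(61.8);e=np.array([np.cos(a),np.sin(a),0])
Rt=tilt(-28.2,-35);pad=S+e*.010+[0,0,.090];tcp=pad+Rt[:,1]*PADB
pre=tcp-Rt[:,1]*.13;print(tcp,pre)
go(pre+[0,0,.07],Rt);go(pre,Rt)
go(tcp,Rt)
E
```

```text
[ 0.49757836 -0.25462983  0.06870205] [ 0.53281408 -0.1889155   0.17519181]
t 25.93 turn [ 0.0066 -0.005  -0.0029] min rows 0.0 | then shift(new axes) [-0.0685 -0.028  -0.0005] (old axes) [-0.0686 -0.0278 -0.001 ] min rows 1.2
t 25.93 turn [ 0.0066 -0.005  -0.0029] min rows 0.0 | then shift(new axes) [-0.1087  0.0293 -0.0005] (old axes) [-0.1086  0.0296 -0.0008] min rows 1.8
t 25.93 turn [ 0.0066 -0.005  -0.0029] min rows 0.0 | then shift(new axes) [-0.1087  0.1593 -0.0005] (old axes) [-0.1082  0.1596  0.    ] min rows 3.1
```

```bash
python3 -m handwheel '[[-0.035,-0.014,0,0.006,-0.005,-0.003,1],[-0.034,-0.014,0,0,0,0,1],[-0.02,0.029,0,0,0,0,1],[-0.02,0.028,0,0,0,0,1],[0,0,0,0,0,0,1],[0,0,0,0,0,0,1]]'
python3 - <<'E'
from h import *
S=np.array([.4999,-.2503,0]);a=np.deg2rad(61.8);e=np.array([np.cos(a),np.sin(a),0])
Rt=tilt(-28.2,-35);pad=S+e*.010+[0,0,.090];tcp=pad+Rt[:,1]*PADB
go(tcp,Rt);im,P,W=wcloud();save(im,'w12.png',1.5)
im,W=cloud('top');m=(W[...,2]>.115)&(W[...,2]<.14)&(abs(W[...,0]-.5)<.07)&(abs(W[...,1]+.25)<.07)
q=W[m];print(len(q),cv2.minAreaRect((q[:,:2]*1000).astype(np.float32)),np.median(q[:,2]))
E
```

```text
time: 26.68
tool_pos: [0.5343, -0.191, 0.1777]
tcp_rot: [-1.503, 1.339, -1.966]
wrist_force: [1.2, 0.4, 0.4]
width: 1.002
t 26.68 turn [-0.001  -0.0049 -0.0002] min rows 0.0 | then shift(new axes) [-0.0024  0.1314 -0.0022] (old axes) [-0.0024  0.1314 -0.0024] min rows 2.1
297 ((500.808349609375, -249.93994140625), (31.12898826599121, 62.883941650390625), 61.566341400146484) 0.13037314212472673
```

View pics/w12.png

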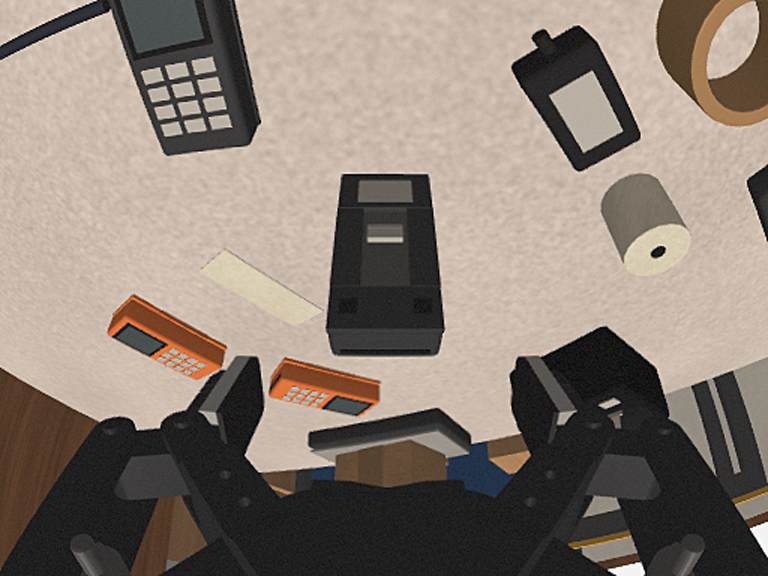

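Terminal A stands square between the fingers, with its back facing the camera and the nub at (385,233). I'll approach and grip.

```bash
python3 -m handwheel '[[-0.002,0.04,-0.001,0,-0.005,0,1],[0,0.045,0,0,0,0,1],[0,0.03,0,0,0,0,1],[0,0.014,0,0,0,0,1],[0,0,0,0,0,0,1],[0,0,0,0,0,0,0],[0,0,0,0,0,0,0],[0,0,0,0,0,0,0]]' 80
python3 -m handwheel '[[0,0,0,0,0,0,0],[0,0,0,0,0,0,0]]' 80
python3 - <<'E'
from h import *
a=np.deg2rad(61.6);e=np.array([np.cos(a),np.sin(a),0]);Rs=rot_term([0,0,-1],e)
save_grip([.5008,-.2499,.065],Rs,'grip2.npz')
s=bot.read_state();print(s['tool_pos'],s['width'])
im,W=cloud('side');save(im[60:260,140:400],'s13.png',3)
Rt=R.from_rotvec(s['tcp_rot']).as_matrix();print((Rt.T@[0,0,.01]).round(4))
E
```

```text
time: 27.78
tool_pos: [0.5003, -0.2529, 0.0708]
tcp_rot: [-1.508, 1.333, -1.961]
wrist_force: [-0.2, 2.5, 6.3]
width: 0.715
time: 28.02
tool_pos: [0.5003, -0.2529, 0.0708]
tcp_rot: [-1.508, 1.333, -1.961]
wrist_force: [-0.5, 0.9, 6.2]
width: 0.715
[ 0.50033568 -0.25291154  0.07079196] 0.7153227159577438
[ 0.0057 -0.0082  0.    ]
```

View pics/s13.png

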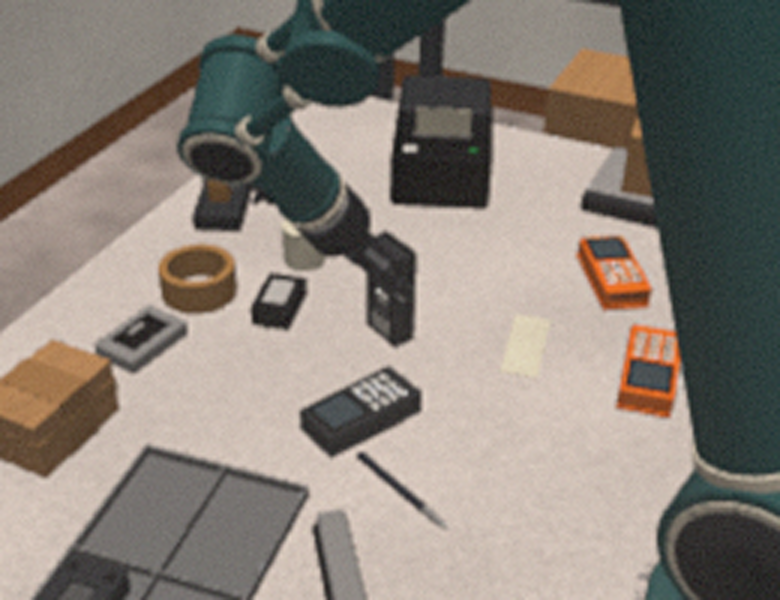

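Lift 13 cm, then turn 90° again. The back will then face up.

```bash
python3 -m handwheel '[[0.0057,-0.0082,0,0,0,0,0],[0.017,-0.0246,0,0,0,0,0],[0.022,-0.032,0,0,0,0,0],[0.022,-0.032,0,0,0,0,0],[0.012,-0.017,0,0,0,0,0],[0,0,0,0,0,0.1,0],[0,0,0,0,0,0.17,0],[0,0,0,0,0,0.17,0]]'
python3 -m handwheel '[[0,0,0,0,0,0.17,0],[0,0,0,0,0,0.17,0],[0,0,0,0,0,0.17,0],[0,0,0,0,0,0.17,0],[0,0,0,0,0,0.17,0],[0,0,0,0,0,0.17,0],[0,0,0,0,0,0.11,0],[0,0,0,0,0,0,0]]'
python3 - <<'E'
from h import *
c,Rn=term_now('grip2.npz');print(c,Rn.round(3))
x=Rn[:,0]*[1,1,0];x/=np.linalg.norm(x);Rf=rot_term(x,[0,0,1])
p,Rt=tcp_for([.49,-.24,.018],Rf,'grip2.npz');print(p);go(p+[0,0,.03],Rt);print((Rt.T@[0,0,-.01]).round(4))
im,W=cloud('side');save(im[60:260,140:400],'s14.png',3)
im,W=cloud('top')
E
```

```text
time: 29.08
tool_pos: [0.4993, -0.2514, 0.207]
tcp_rot: [-1.092, 1.514, -1.671]
wrist_force: [-0.6, 0.6, -3.2]
width: 0.71
time: 30.08
tool_pos: [0.4975, -0.2526, 0.2039]
tcp_rot: [-0.099, 1.643, -0.856]
wrist_force: [-0.1, 0.5, -3.4]
width: 0.715
[ 0.49939578 -0.24705172  0.20681908] [[ 0.47  -0.882  0.013]
 [ 0.882  0.47  -0.006]
 [-0.001  0.015  1.   ]]
[ 0.48817883 -0.24559272  0.01513006]
t 30.07 turn [ 0.0085 -0.0121  0.001 ] min rows 0.1 | then shift(new axes) [ 0.1289  0.0926 -0.0127] (old axes) [ 0.129   0.0928 -0.0103] min rows 2.5
[ 0.0082  0.0057 -0.0001]
```

View pics/s14.png

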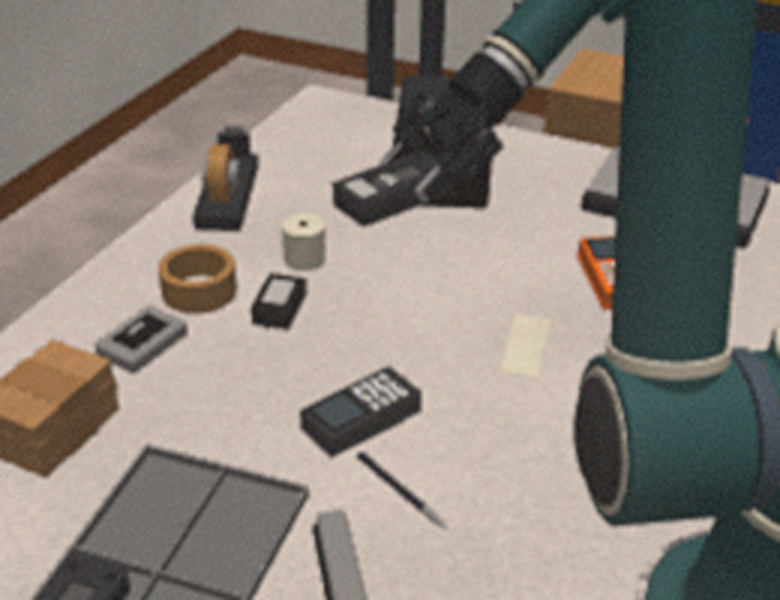

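```bash
python3 -m handwheel '[[0.03,0.022,-0.004,0.008,-0.012,0.001,0],[0.04,0.028,-0.004,0,0,0,0],[0.037,0.028,-0.004,0,0,0,0],[0.022,0.015,0,0,0,0,0],[0.012,0.008,0,0,0,0,0],[0.006,0.004,0,0,0,0,0],[0,0,0,0,0,0,0]]'
python3 - <<'E'
from h import *
c,Rn=term_now('grip2.npz');print(c,Rn[2].round(3))
E
python3 -m handwheel '[[0.0016,0.0011,0,0,0,0,0],[0,0,0,0,0,0,0]]'
```

```text
time: 31.05
tool_pos: [0.4915, -0.2466, 0.0273]
tcp_rot: [-0.1, 1.62, -0.861]
wrist_force: [0.7, -0.1, -2.2]
width: 0.711
[ 0.49333696 -0.24094365  0.03016739] [-0.001 -0.007  1.   ]
time: 31.3
tool_pos: [0.4912, -0.2467, 0.0252]
tcp_rot: [-0.1, 1.62, -0.861]
wrist_force: [-0.5, 0.5, -3.0]
width: 0.712
```

```bash
python3 -m handwheel '[[0.004,0.0028,0,0,0.006,0,0],[0.0025,0.0017,0,0,0,0,0],[0,0,0,0,0,0,0]]';python3 -m handwheel '[[0.0016,0.0011,0,0,0,0,0],[0,0,0,0,0,0,0]]';python3 -m handwheel '[[0.0012,0.0008,0,0,0,0,0],[0,0,0,0,0,0,0]]'
python3 - <<'E'
from h import *
c,Rn=term_now('grip2.npz');print(c,Rn[2].round(3))
E
```

```text
time: 31.68
tool_pos: [0.4908, -0.246, 0.0163]
tcp_rot: [-0.097, 1.628, -0.861]
wrist_force: [0.1, -0.7, -2.4]
width: 0.713
time: 31.92
tool_pos: [0.491, -0.2462, 0.0146]
tcp_rot: [-0.097, 1.627, -0.861]
wrist_force: [0.7, -0.3, -2.5]
width: 0.712
time: 32.17
tool_pos: [0.4911, -0.2464, 0.0136]
tcp_rot: [-0.096, 1.627, -0.861]
wrist_force: [0.0, -0.4, -1.2]
width: 0.714
[ 0.49297322 -0.24081436  0.01648908] [ 0.    -0.001  1.   ]
```

```bash
python3 -m handwheel '[[0.0008,0.0006,0,0,0,0,0],[0,0,0,0,0,0,0.8],[0,0,0,0,0,0,0.9],[0,0,0,0,0,0,1],[0,0,0,0,0,0,1],[0,-0.03,0,0,0,0,1],[0,-0.05,0,0,0,0,1],[0,-0.05,0,0,0,0,1]]'
python3 -m handwheel '[[-0.04,-0.03,0,0,0,-0.16,1],[0,0,0,0,0,-0.16,1],[0,0,0,0,0,-0.16,1],[0,0,0,0,0,-0.16,1],[0,0,0,0,0,-0.16,1],[0,0,0,0,0,-0.16,1],[0,0,0,0,0,0,1]]'
python3 - <<'E'
from h import *
im,W=cloud('top');save(im,'t15.png',1.5)
m=(W[...,2]>.026)&(W[...,2]<.04)&(abs(W[...,0]-.5)<.1)&(abs(W[...,1]+.25)<.085)
q=W[m];print(len(q),cv2.minAreaRect((q[:,:2]*1000).astype(np.float32)),np.median(q[:,2]))
im,P,W=wcloud();save(im,'w15.png',1.5)
print(bot.read_state()['q'].round(2))
go([.493,-.241,.15],down(-28.2))
E
```

```text
time: 33.17
tool_pos: [0.4396, -0.3402, 0.0876]
tcp_rot: [-0.097, 1.628, -0.86]
wrist_force: [0.8, 0.4, 0.3]
width: 0.998
time: 34.05
tool_pos: [0.4403, -0.3386, 0.1375]
tcp_rot: [-0.933, 1.551, -1.564]
wrist_force: [-0.5, 0.3, -0.2]
width: 1.002
983 ((492.3207702636719, -242.20278930664062), (129.81787109375, 62.78682327270508), 61.926246643066406) 0.032045893738011255
[-0.71  0.11  1.96  0.    1.06 -0.22]
t 34.15 turn [-0.0073  0.001  -0.0012] min rows 0.0 | then shift(new axes) [-0.1129 -0.0132  0.0005] (old axes) [-0.113  -0.013   0.0007] min rows 1.8
```

View pics/w15.png

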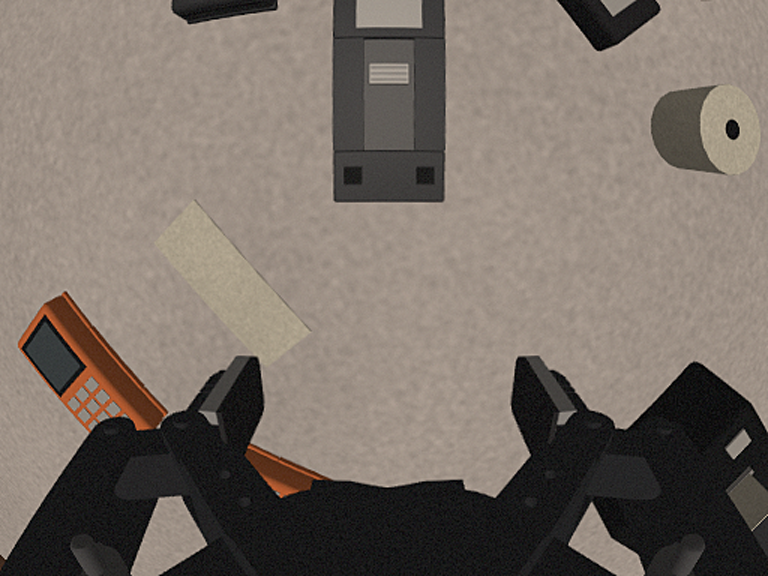

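View pics/t15.png

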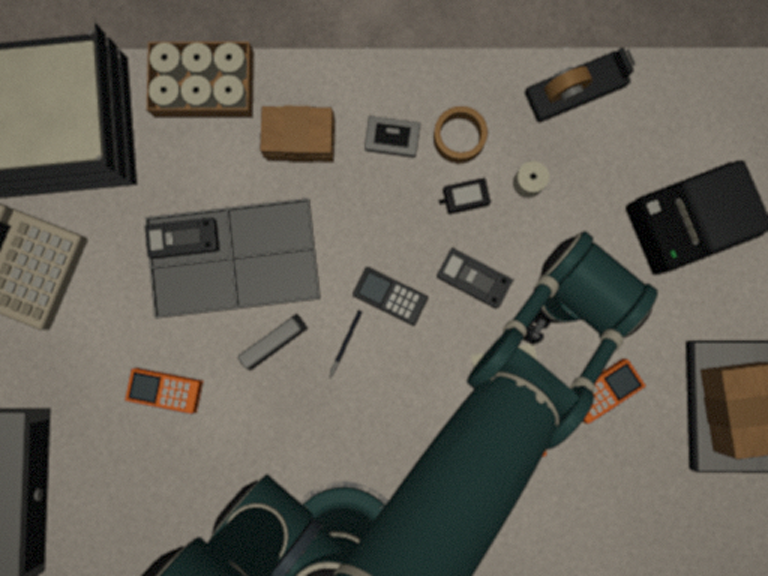

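```bash
python3 -m handwheel '[[-0.05,0,0,-0.007,0,0,1],[-0.062,0,0.0005,0,0,0,1],[0,0.05,0,0,0,0,1],[0,0.05,0,0,0,0,1],[0,0.025,0,0,0,0,1],[0,0.004,0,0,0,0,1],[0,0,0,0,0,0,1]]' 60
python3 - <<'E'
from h import *
go([.4925,-.242,.009],down(-28.1))
E
```

```text
time: 35.02
tool_pos: [0.4926, -0.2439, 0.0081]
tcp_rot: [-0.933, 1.563, -1.564]
wrist_force: [0.4, 0.2, -0.1]
width: 1.003
t 35.02 turn [-0.0008 -0.0041  0.0002] min rows 0.0 | then shift(new axes) [-0.0017 -0.0009 -0.001 ] (old axes) [-0.0017 -0.0009 -0.001 ] min rows 0.0
```

```bash
python3 -m handwheel '[[-0.001,0,-0.001,0,-0.004,0,0],[0,0,0,0,0,0,0],[0,0,0,0,0,0,0],[0,0,0,0,0,0,0],[0,0,0,0,0,0,0],[0,0,0,0,0,0,0]]' 60
python3 - <<'E'
from h import *
a=np.deg2rad(62);save_grip([.4925,-.242,.016],rot_term([np.cos(a),np.sin(a),0],[0,0,1]),'grip3.npz')
t=np.deg2rad(96.84);Rf=rot_term([np.cos(t),np.sin(t),0],[0,0,1]);p,Rt=tcp_for([.4942,.1307,.020],Rf,'grip3.npz');print(p)
s=bot.read_state()
go([p[0],p[1],.128],Rt,s['tool_pos']+[0,0,.12],None)
E
```

```text
time: 35.78
tool_pos: [0.4937, -0.2423, 0.0098]
tcp_rot: [-0.936, 1.555, -1.563]
wrist_force: [-0.4, -0.7, 6.4]
width: 0.71
[0.4953515  0.13111651 0.01383866]
t 35.77 turn [ 6.000e-04 -6.081e-01  2.700e-03] min rows 3.3 | then shift(new axes) [-0.3706  0.0017  0.0462] (old axes) [-0.3305  0.0007 -0.1738] min rows 6.0
```

```bash
python3 -m handwheel '[[0,-0.01,0,0,0,0,0],[0,-0.05,0,0,0,0,0],[0,-0.05,0,0,0,0,0],[-0.02,-0.01,-0.01,0,0,0,0],[-0.045,0,-0.0237,0,0,0,0],[-0.045,0,-0.0237,0,0,0,0],[-0.045,0,-0.0237,0,0,0,0],[-0.045,0,-0.0237,0,0,0,0]]'
python3 -m handwheel '[[-0.045,0,-0.0237,0,0,0,0],[-0.045,0,-0.0237,0,0,0,0],[-0.0405,0,-0.0216,0,0,0,0],[0,0,0,0,-0.152,0,0],[0,0,0,0,-0.152,0,0],[0,0,0,0,-0.152,0,0],[0,0,0,0,-0.152,0,0],[0,0,0,0,0,0,0]]'
python3 - <<'E'
from h import *
t=np.deg2rad(96.84);Rf=rot_term([np.cos(t),np.sin(t),0],[0,0,1]);p,Rt=tcp_for([.4942,.1307,.024],Rf,'grip3.npz');go(p,Rt)
E
```

```text
time: 36.78
tool_pos: [0.491, -0.0128, 0.1258]
tcp_rot: [-0.94, 1.561, -1.559]
wrist_force: [0.8, -0.7, -3.9]
width: 0.714
time: 37.78
tool_pos: [0.4915, 0.1326, 0.1257]
tcp_rot: [-1.266, 1.123, -1.121]
wrist_force: [0.4, -0.2, -2.7]
width: 0.712
t 37.77 turn [ 0.008  -0.0011  0.0001] min rows 0.0 | then shift(new axes) [0.0018 0.1078 0.0032] (old axes) [0.0018 0.1078 0.004 ] min rows 1.7
```

```bash
python3 -m handwheel '[[0.001,0.045,0.002,0.006,0,0,0],[0,0.04,0,0,0,0,0],[0,0.017,0.001,0,0,0,0],[0,0.004,0,0,0,0,0],[0,0,0,0,0,0,0]]'
python3 -m handwheel '[[0,0.002,0,0,0,0,0],[0,0,0,0,0,0,0]]'
python3 -m handwheel '[[0,0.002,0,0,0,0,0],[0,0,0,0,0,0,0]]'
python3 - <<'E'
from h import *
t=np.deg2rad(96.84);Rf=rot_term([np.cos(t),np.sin(t),0],[0,0,1]);p,Rt=tcp_for([.4942,.1307,.020],Rf,'grip3.npz');go(p,Rt)
E
```

```text
time: 38.4
tool_pos: [0.4982, 0.1318, 0.0223]
tcp_rot: [-1.258, 1.115, -1.125]
wrist_force: [0.2, 0.1, -2.3]
width: 0.711
time: 38.65
tool_pos: [0.4982, 0.1316, 0.0205]
tcp_rot: [-1.257, 1.115, -1.125]
wrist_force: [0.1, 0.7, -2.6]
width: 0.707
time: 38.9
tool_pos: [0.4972, 0.1314, 0.0175]
tcp_rot: [-1.259, 1.116, -1.124]
wrist_force: [0.0, -0.0, -2.4]
width: 0.713
t 38.9 turn [-0.0018 -0.0003  0.0001] min rows 0.0 | then shift(new axes) [ 0.0001  0.0036 -0.0019] (old axes) [ 0.0001  0.0036 -0.0019] min rows 0.1
```

```bash
python3 -m handwheel '[[0,0.002,-0.002,0,0,0,0],[0,0,0,0,0,0,0]]'
python3 -m handwheel '[[0,0.0015,0,0,0,0,0],[0,0,0,0,0,0,0]]'
python3 -m handwheel '[[0,0.001,0,0,0,0,0],[0,0,0,0,0,0,0]]'
```

```text
time: 39.15
tool_pos: [0.4948, 0.1311, 0.0151]
tcp_rot: [-1.26, 1.116, -1.124]
wrist_force: [0.3, 0.4, -2.7]
width: 0.71
time: 39.4
tool_pos: [0.4954, 0.1312, 0.014]
tcp_rot: [-1.259, 1.116, -1.124]
wrist_force: [-0.4, -0.7, -2.9]
width: 0.709
time: 39.65
tool_pos: [0.4954, 0.1312, 0.0139]
tcp_rot: [-1.26, 1.116, -1.124]
wrist_force: [-3.4, -1.4, 4.9]
width: 0.714
```

Contact at the floor. Release, rise, close the fingers, and turn 90° for the lock.

```bash
python3 -m handwheel '[[0,0,0,0,0,0,0.78],[0,0,0,0,0,0,0.85],[0,0,0,0,0,0,0.85],[0,-0.02,0,0,0,0,0.85],[0,-0.04,0,0,0,0,0.85],[0,-0.04,0,0,0,0,0],[0,0,0,0,-0.175,0,0],[0,0,0,0,-0.175,0,0]]'
python3 -m handwheel '[[0,0,0,0,-0.175,0,0],[0,0,0,0,-0.175,0,0],[0,0,0,0,-0.175,0,0],[0,0,0,0,-0.175,0,0],[0,0,0,0,-0.175,0,0],[0,0,0,0,-0.175,0,0],[0,0,0,0,-0.171,0,0],[0,0,0,0,0,0,0]]'
cat >> h.py <<'E'
def lockview(psi,name):
    # nub/slot in tool axes, tool down, jaws along own x
    im,P,W=wcloud();save(im,name,1.5);s=bot.read_state();Rt=R.from_rotvec(s['tcp_rot']).as_matrix()
    go(s['tool_pos'],down(psi))
    D=(P-0);D=P@ (down(psi).T@Rt).T
    zt=.036
    dark=(W[...,2]>.0335)&(W[...,2]<.04)&(abs(D[...,2])<.1)&(D[...,0]>-.05)&(D[...,0]<.05)&(D[...,1]>.05)
    q=D[dark];print('back: x',np.percentile(q[:,0],[.5,99.5]).round(4),'z',np.percentile(q[:,2],[.5,99.5]).round(4),'h',np.median(W[dark][:,2]).round(4))
    lo=(W[...,2]>.0285)&(W[...,2]<.0335)&(abs(D[...,2])<.045)&(abs(D[...,0])<.018)
    q=D[lo];print('slot floor: x',np.percentile(q[:,0],[2,98]).round(4),'z',np.percentile(q[:,2],[1,99]).round(4))
    br=(im.mean(-1)>150)&(W[...,2]>.0335)&(W[...,2]<.04)&(abs(D[...,2])<.035)&(abs(D[...,0])<.02)
    q=D[br]
    if len(q): print('bright(nub): x',np.percentile(q[:,0],[2,98]).round(4),'z',np.percentile(q[:,2],[2,98]).round(4),len(q))
E
python3 - <<'E'
from h import *
lockview(96.84,'w16.png')
print(bot.read_state()['tool_pos'])
im,W=cloud('top');save(im[100:230,80:300],'t16.png',3.4)
E
```

```text
time: 40.65
tool_pos: [0.4954, 0.1314, 0.114]
tcp_rot: [-1.393, 0.846, -0.858]
wrist_force: [-1.1, 0.1, -0.3]
width: 0.209
time: 41.65
tool_pos: [0.4946, 0.1312, 0.1129]
tcp_rot: [-1.57, -0.097, 0.088]
wrist_force: [-1.2, 0.0, -0.3]
width: -0.005
t 41.7 turn [ 0.0011 -0.003   0.0062] min rows 0.0 | then shift(new axes) [0. 0. 0.] (old axes) [0. 0. 0.] min rows 0.0
back: x [-0.0304  0.0314] z [-0.0628  0.0651] h 0.0362
slot floor: x [-0.0119  0.0146] z [-0.0344  0.0287]
bright(nub): x [-0.0097  0.0108] z [0.0029 0.0139] 386
[0.49465506 0.1312588  0.11285858]
```

View pics/w16.png

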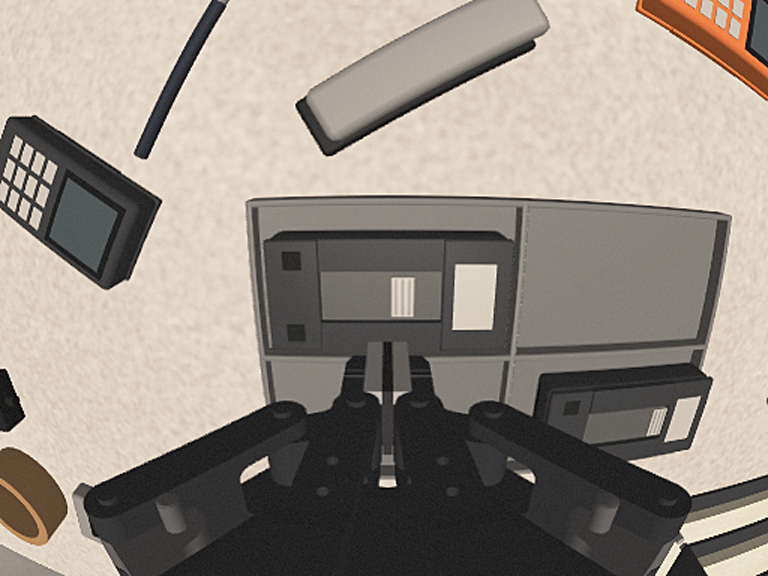

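```bash
python3 -m handwheel '[[0.001,0.04,-0.0105,0,-0.003,0.006,0],[0,0.03,0,0,0,0,0],[0,0.006,0,0,0,0,0],[0,0,0,0,0,0,0]]'
python3 -m handwheel '[[0,0.002,0,0,0,0,0],[0,0,0,0,0,0,0]]'
python3 -m handwheel '[[0,0.002,0,0,0,0,0],[0,0,0,0,0,0,0]]'
```

```text
time: 42.25
tool_pos: [0.4973, 0.121, 0.0371]
tcp_rot: [-1.57, -0.096, 0.096]
wrist_force: [-0.1, -1.1, 0.1]
width: -0.0
time: 42.5
tool_pos: [0.4982, 0.1211, 0.0361]
tcp_rot: [-1.57, -0.098, 0.094]
wrist_force: [0.3, 0.9, -0.2]
width: 0.002
time: 42.75
tool_pos: [0.4972, 0.1209, 0.0331]
tcp_rot: [-1.57, -0.097, 0.096]
wrist_force: [-0.2, 0.3, 0.4]
width: -0.001
```

```bash
python3 -m handwheel '[[0,0,0.004,0,0,0,0],[0,0,0.004,0,0,0,0],[0,0,0.004,0,0,0,0],[0,0,0.003,0,0,0,0]]'
python3 -m handwheel '[[0,0,0.003,0,0,0,0],[0,0,0.003,0,0,0,0]]'
python3 -m handwheel '[[0,0,0.002,0,0,0,0],[0,0,0.001,0,0,0,0]]'
python3 -m handwheel '[[0,0,0.002,0,0,0,0],[0,0,0.001,0,0,0,0]]'
```

```text
time: 43.25
tool_pos: [0.4954, 0.136, 0.033]
tcp_rot: [-1.57, -0.097, 0.096]
wrist_force: [0.5, -1.0, 0.3]
width: -0.004
time: 43.5
tool_pos: [0.4947, 0.1419, 0.033]
tcp_rot: [-1.57, -0.097, 0.096]
wrist_force: [0.4, -1.5, -0.3]
width: -0.0
time: 43.75
tool_pos: [0.4943, 0.1447, 0.033]
tcp_rot: [-1.57, -0.097, 0.096]
wrist_force: [-0.0, -1.5, 0.2]
width: -0.0
time: 44.0
tool_pos: [0.4939, 0.1477, 0.0329]
tcp_rot: [-1.57, -0.097, 0.096]
wrist_force: [0.3, -2.0, 0.8]
width: 0.0
```

```bash
python3 -m handwheel '[[0,0,0.002,0,0,0,0],[0,0,0.001,0,0,0,0]]'
python3 -m handwheel '[[0,0,0.001,0,0,0,0],[0,0,0.001,0,0,0,0]]'
```

```text
time: 44.25
tool_pos: [0.4935, 0.1504, 0.0329]
tcp_rot: [-1.57, -0.097, 0.096]
wrist_force: [1.0, -4.6, 1.3]
width: 0.001
time: 44.5
tool_pos: [0.4934, 0.1508, 0.0329]
tcp_rot: [-1.573, -0.098, 0.098]
wrist_force: [0.8, -12.7, 2.8]
width: 0.003
```

Hard stop at 12.7 N. Back off, rise and look.

```bash
python3 -m handwheel '[[0,0,-0.008,0,0,0,0],[0,-0.03,0,0,0,0,0],[0,-0.05,0,0,0,0,0],[0,-0.05,0,0,0,0,0],[0,0,0,0,0,0,0]]'; python3 - <<'E'
from h import *
lockview(96.84,'w17.png')
print(bot.read_state()['tool_pos'])
im,W=cloud('top');print(block(W,im,260,197,zlo=.012));save(im,'t17.png',1.5)
E
```

```text
time: 45.12
tool_pos: [0.498, 0.1462, 0.1683]
tcp_rot: [-1.567, -0.104, 0.088]
wrist_force: [-0.4, -0.2, 0.3]
width: -0.0
t 45.17 turn [-0.0005  0.0031  0.0057] min rows 0.0 | then shift(new axes) [0. 0. 0.] (old axes) [0. 0. 0.] min rows 0.0
back: x [-0.0361  0.0248] z [-0.0685  0.06  ] h 0.0362
slot floor: x [-0.0175  0.0085] z [-0.0399  0.0198]
bright(nub): x [-0.0186  0.0112] z [0.0122 0.0347] 454
[0.49599774 0.14567713 0.16550403]
(array([ 0.45890591, -0.08601871]), (129.39349365234375, 61.60848617553711), 64.08135223388672, np.float64(0.031911601400295586), np.int64(1044))
```

View pics/w17.png

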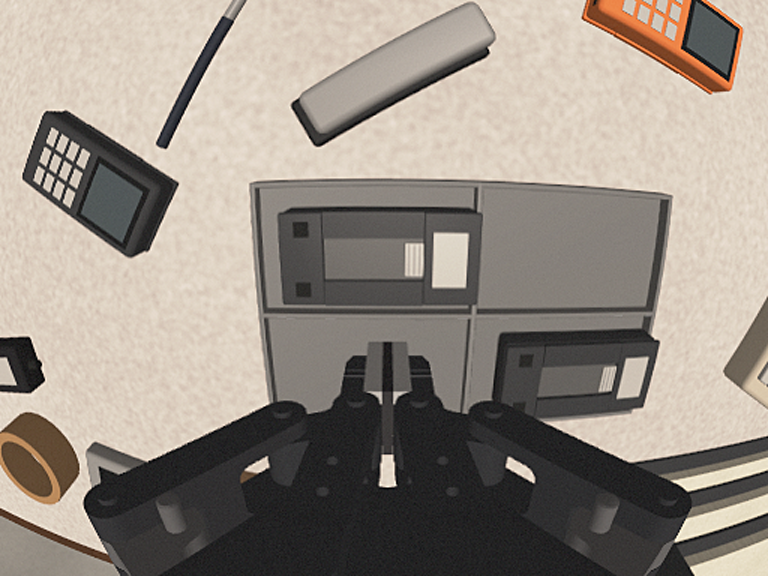

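View pics/t17.png

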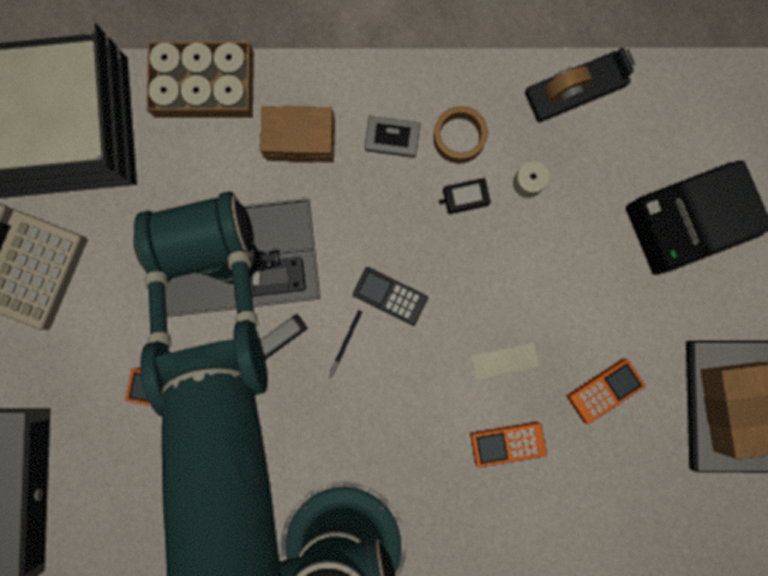

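```bash
python3 - <<'E'
from h import *
im,W=cloud('top')
for u,v in [(359,313),(356,320),(348,337),(340,355),(333,373)]: print(W[int(v/1.5),int(u/1.5)].round(4))
c=np.array([.459,-.086]);ang=np.deg2rad(64);e=np.array([np.cos(ang),np.sin(ang),0])
psi=64-90
P1=np.array([*c,0])+.002*e
Rt=tilt(psi,-35);tcp=P1+Rt[:,1]*PADB;tcp[2]=.006
pre=tcp-Rt[:,1]*.12;print(tcp,pre); z=Rt[:,2]
print('near finger outer',P1-z*.057,'inner',P1-z*.04)
go([pre[0],pre[1],.16],down(psi))
E
```

```text
[ 0.4294 -0.0272  0.0106]
[ 0.4153 -0.0216  0.0105]
[ 0.3844 -0.0079  0.0125]
[0.3509 0.0086 0.0131]
[0.3174 0.0198 0.0106]
[ 0.45333932 -0.09760612  0.006     ] [ 0.48351204 -0.03574287  0.10429825]
near finger outer [ 0.40864548 -0.05921526  0.        ] inner [ 0.42392498 -0.06666757  0.        ]
t 45.27 turn [1.5000e-03 2.1471e+00 1.0000e-04] min rows 11.5 | then shift(new axes) [0.1667 0.0021 0.0703] (old axes) [-0.0319  0.0022 -0.1781] min rows 2.9
```

```bash
python3 -m handwheel '[[-0.008,0,-0.0445,0,0,0,0.5],[-0.008,0,-0.0445,0,0,0,1],[-0.008,0,-0.0445,0,0,0,1],[-0.008,0,-0.0445,0,0,0,1],[0,0,0,0,0.179,0,1],[0,0,0,0,0.179,0,1],[0,0,0,0,0.179,0,1],[0,0,0,0,0.179,0,1]]'
python3 -m handwheel '[[0,0,0,0,0.179,0,1],[0,0,0,0,0.179,0,1],[0,0,0,0,0.179,0,1],[0,0,0,0,0.179,0,1],[0,0,0,0,0.179,0,1],[0,0,0,0,0.179,0,1],[0,0,0,0,0.179,0,1],[0,0,0,0,0.179,0,1]]'
python3 -m handwheel '[[0,0,0,0,0,-0.1527,1],[0,0,0,0,0,-0.1527,1],[0,0,0,0,0,-0.1527,1],[0,0,0,0,0,-0.1527,1],[0,0,0,0,0,0,1]]'
python3 - <<'E'
from h import *
Rt=tilt(-26,-35);tcp=np.array([.45333932,-.09760612,.006])
print(bot.read_state()['q'].round(2))
im,W=cloud('top');print(block(W,im,260,197,zlo=.012))
go(tcp,Rt)
im,P,W=wcloud();save(im,'w18.png',1.5)
E
```

```text
time: 46.28
tool_pos: [0.4825, -0.0355, 0.1606]
tcp_rot: [-1.521, 0.473, -0.467]
wrist_force: [-0.4, 0.2, -0.8]
width: 0.999
time: 47.28
tool_pos: [0.4825, -0.0354, 0.1606]
tcp_rot: [-0.959, 1.543, -1.539]
wrist_force: [-1.0, 0.1, 0.0]
width: 1.003
time: 47.9
tool_pos: [0.4826, -0.0342, 0.1591]
tcp_rot: [-1.532, 1.299, -1.933]
wrist_force: [-0.3, 0.5, -0.1]
width: 0.998
[ 0.21  0.23  1.92 -0.48  1.43  0.83]
(array([ 0.45892636, -0.08594519]), (129.48638916015625, 61.81058120727539), 64.04818725585938, np.float64(0.0317880124058918), np.int64(1048))
t 47.95 turn [0.003  0.0037 0.0026] min rows 0.0 | then shift(new axes) [-0.0317  0.1661  0.0009] (old axes) [-0.0322  0.166   0.0016] min rows 2.7
```

View pics/w18.png

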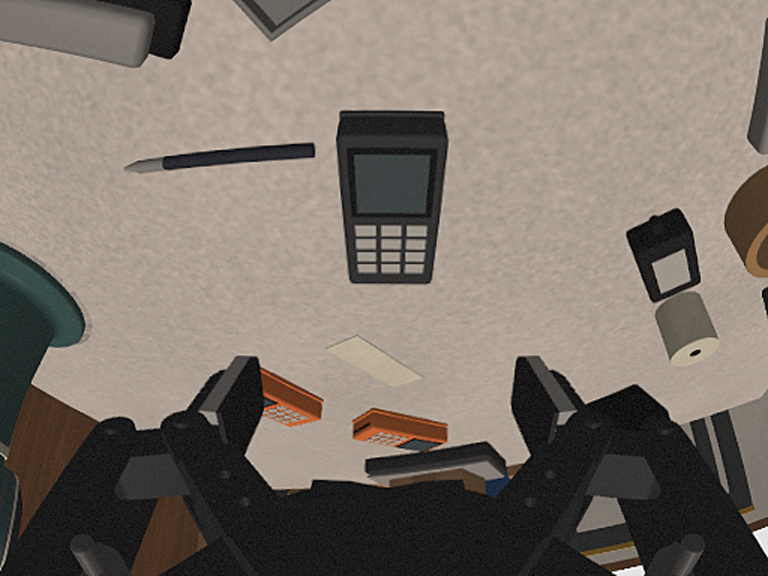

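```bash
python3 -m handwheel '[[-0.032,0,0.001,0,0.003,0.002,1],[0,0.05,0,0,0,0,1],[0,0.05,0,0,0,0,1],[0,0.04,0,0,0,0,1],[0,0.017,0,0,0,0,1],[0,0.006,0,0,0,0,1],[0,0,0,0,0,0,1]]'
python3 - <<'E'
from h import *
Rt=tilt(-26,-35);go(np.array([.45333932,-.09760612,.006]),Rt)
E
```

```text
time: 48.88
tool_pos: [0.4569, -0.0965, 0.012]
tcp_rot: [-1.514, 1.302, -1.942]
wrist_force: [0.5, 0.4, 1.2]
width: 1.0
t 48.88 turn [-0.0015 -0.0056 -0.0027] min rows 0.0 | then shift(new axes) [-0.0014  0.0064 -0.0027] (old axes) [-0.0013  0.0064 -0.0027] min rows 0.1
```

```bash
python3 -m handwheel '[[-0.001,0.004,-0.002,0,-0.005,-0.002,1],[0,0,0,0,0,0,1],[0,0,0,0,0,0,0],[0,0,0,0,0,0,0],[0,0,0,0,0,0,0],[0,0,0,0,0,0,0],[0,0,0,0,0,0,0],[0,0,0,0,0,0,0]]' 80
python3 - <<'E'
from h import *
a=np.deg2rad(64);save_grip([.459,-.086,.016],rot_term([np.cos(a),np.sin(a),0],[0,0,-1]),'b1.npz')
s=bot.read_state();Rt=R.from_rotvec(s['tcp_rot']).as_matrix();print((Rt.T@[0,0,.01]).round(4))
E
```

```text
time: 49.88
tool_pos: [0.4543, -0.0966, 0.0079]
tcp_rot: [-1.521, 1.298, -1.938]
wrist_force: [0.4, 3.4, 5.5]
width: 0.708
[ 0.0057 -0.0082  0.    ]
```

```bash
python3 -m handwheel '[[0.006,-0.008,0,0,0,0,0],[0.02,-0.03,0,0,0,0,0],[0.028,-0.04,0,0,0,0,0],[0.028,-0.04,0,0,0,0,0],[0.028,-0.04,0,0,0,0,0],[0.012,-0.016,0,0,0,0,0],[0,0,0,0,0,0,0]]'
python3 - <<'E'
from h import *
s=bot.read_state();Rt=R.from_rotvec(s['tcp_rot']).as_matrix();go([.505,-.25,.225],Rt)
E
```

```text
time: 50.75
tool_pos: [0.4537, -0.0969, 0.2201]
tcp_rot: [-1.52, 1.299, -1.938]
wrist_force: [0.8, -0.1, -3.0]
width: 0.714
t 50.75 turn [0. 0. 0.] min rows 0.0 | then shift(new axes) [0.0971 0.0621 0.1131] (old axes) [0.0971 0.0621 0.1131] min rows 2.6
```

```bash
python3 -m handwheel '[[0.018,0.012,0.021,0,0,0,0],[0.03,0.019,0.035,0,0,0,0],[0.03,0.019,0.035,0,0,0,0],[0.019,0.012,0.022,0,0,0,0],[0,0,0,0,0,0.1,0],[0,0,0,0,0,0.17,0],[0,0,0,0,0,0.17,0],[0,0,0,0,0,0.17,0]]'
python3 -m handwheel '[[0,0,0,0,0,0.17,0],[0,0,0,0,0,0.17,0],[0,0,0,0,0,0.17,0],[0,0,0,0,0,0.17,0],[0,0,0,0,0,0.17,0],[0,0,0,0,0,0.11,0],[0,0,0,0,0,0,0]]'
python3 - <<'E'
from h import *
c,Rn=term_now('b1.npz');print(c,Rn.round(3))
z=Rn[:,2]*[1,1,0];z/=np.linalg.norm(z);Rs=rot_term([0,0,1],z)
p,Rt=tcp_for([.50,-.25,.069],Rs,'b1.npz');go(p,Rt);print(p,np.degrees(np.arctan2(z[1],z[0])))
s=bot.read_state();print(s['q'].round(2))
im,W=cloud('side');save(im[60:260,140:400],'s19.png',3)
E
```

```text
time: 51.75
tool_pos: [0.5034, -0.2489, 0.2216]
tcp_rot: [-0.959, 1.54, -1.529]
wrist_force: [0.5, 0.4, -3.2]
width: 0.709
time: 52.62
tool_pos: [0.5024, -0.2494, 0.2191]
tcp_rot: [-0.127, 1.639, -0.826]
wrist_force: [-0.5, 0.3, -3.3]
width: 0.71
[ 0.49854703 -0.25653013  0.23071505] [[ 0.01   0.898  0.439]
 [-0.006 -0.439  0.898]
 [ 1.    -0.012  0.001]]
t 52.62 turn [ 0.0068 -0.0097 -0.0006] min rows 0.1 | then shift(new axes) [ 0.1288  0.0981 -0.0016] (old axes) [0.1288 0.098  0.0003] min rows 2.6
[ 0.50394581 -0.24292858  0.05738513] 63.94899417932131
[-0.97  0.33  1.84  0.79  1.59 -0.76]
```

View pics/s19.png

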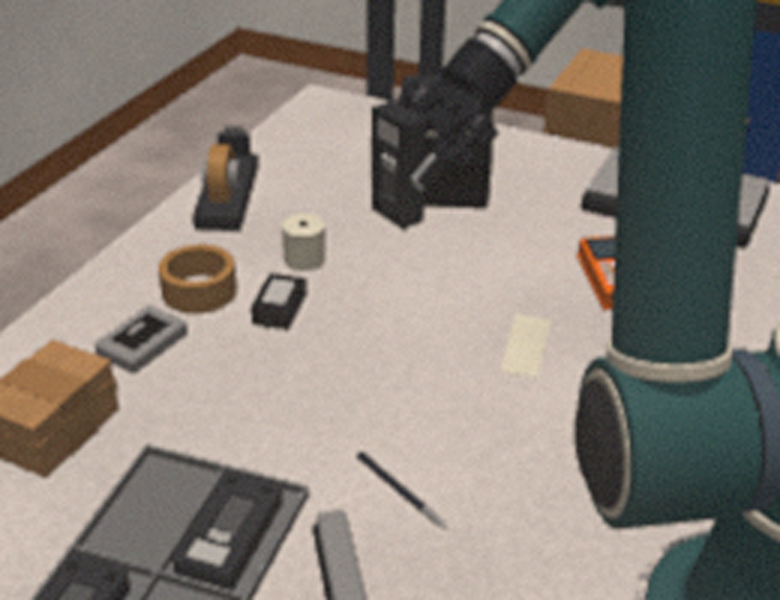

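```bash
python3 -m handwheel '[[0.03,0.023,0,0.006,-0.009,0,0],[0.04,0.031,0,0,0,0,0],[0.03,0.023,0,0,0,0,0],[0.018,0.013,0,0,0,0,0],[0.008,0.006,0,0,0,0,0],[0,0,0,0,0,0,0]]'
python3 - <<'E'
from h import *
c,Rn=term_now('b1.npz');print(c,Rn.round(3)[:,0])
z=Rn[:,2]*[1,1,0];z/=np.linalg.norm(z);Rs=rot_term([0,0,1],z)
p,Rt=tcp_for([.50,-.25,.065],Rs,'b1.npz');go(p,Rt);print(p)
E
```

```text
time: 53.42
tool_pos: [0.5089, -0.2449, 0.0668]
tcp_rot: [-0.13, 1.617, -0.832]
wrist_force: [-0.2, 1.1, -2.9]
width: 0.71
[ 0.50487108 -0.25195853  0.07844504] [-0.008  0.006  1.   ]
t 53.42 turn [-0.0056  0.0081  0.0019] min rows 0.1 | then shift(new axes) [ 0.0112  0.0074 -0.0054] (old axes) [ 0.0111  0.0074 -0.0055] min rows 0.2
[ 0.50392204 -0.24291537  0.05338513]
```

```bash
python3 -m handwheel '[[0.006,0.004,0,-0.0056,0.008,0.002,0],[0,0,0,0,0,0,0],[0,0,0,0,0,0,0]]';python3 -m handwheel '[[0.0016,0.0011,0,0,0,0,0],[0,0,0,0,0,0,0]]';python3 -m handwheel '[[0.0012,0.0008,0,0,0,0,0],[0,0,0,0,0,0,0]]'
python3 - <<'E'
from h import *
c,Rn=term_now('b1.npz');print(c,Rn.round(3)[:,0])
E
```

```text
time: 53.8
tool_pos: [0.5087, -0.2455, 0.0597]
tcp_rot: [-0.129, 1.626, -0.829]
wrist_force: [-0.5, 0.5, -2.7]
width: 0.708
time: 54.05
tool_pos: [0.5084, -0.2451, 0.0572]
tcp_rot: [-0.128, 1.627, -0.828]
wrist_force: [0.1, 0.2, -2.5]
width: 0.709
time: 54.3
tool_pos: [0.5084, -0.2451, 0.0557]
tcp_rot: [-0.128, 1.627, -0.828]
wrist_force: [-0.3, -0.4, -3.4]
width: 0.709
[ 0.50447188 -0.25214384  0.06728659] [ 0.    -0.001  1.   ]
```

```bash
python3 -m handwheel '[[0.0012,0.0008,0,0,0,0,0],[0,0,0,0,0,0,0]]';python3 -m handwheel '[[0.0008,0.0006,0,0,0,0,0],[0,0,0,0,0,0,0]]';python3 -m handwheel '[[0.0008,0.0006,0,0,0,0,0],[0,0,0,0,0,0,0]]'
```

```text
time: 54.55
tool_pos: [0.5084, -0.2451, 0.0542]
tcp_rot: [-0.129, 1.627, -0.828]
wrist_force: [-0.6, 0.5, -3.1]
width: 0.709
time: 54.8
tool_pos: [0.5084, -0.2451, 0.0533]
tcp_rot: [-0.128, 1.627, -0.828]
wrist_force: [0.5, 0.3, -2.7]
width: 0.711
time: 55.05
tool_pos: [0.5086, -0.2451, 0.0526]
tcp_rot: [-0.128, 1.627, -0.828]
wrist_force: [-0.1, -0.6, -1.8]
width: 0.714
```

```bash
python3 -m handwheel '[[0.0008,0.0006,0,0,0,0,0],[0,0,0,0,0,0,0],[0,0,0,0,0,0,0.78],[0,0,0,0,0,0,0.85],[0,0,0,0,0,0,0.95],[0,0,0,0,0,0,1],[0,0,0,0,0,0,1]]'
python3 -m handwheel '[[0,-0.02,0,0,0,0,1],[0,-0.04,0,0,0,0,1],[0,-0.05,0,0,0,0,1],[-0.03,-0.04,0,0,0,0,1],[-0.04,-0.03,0,0,0,0,1],[-0.04,-0.03,0,0,0,0,1],[-0.03,-0.02,0,0,0,-0.1,1],[0,0,0,0,0,-0.17,1]]'
python3 -m handwheel '[[0,0,0,0,0,-0.17,1],[0,0,0,0,0,-0.17,1],[0,0,0,0,0,-0.17,1],[0,0,0,0,0,-0.17,1],[0,0,0,0,0,-0.17,1],[0,0,0,0,0,-0.17,1],[0,0,0,0,0,-0.17,1],[0,0,0,0,0,-0.11,1]]'
python3 - <<'E'
from h import *
im,W=cloud('top');m=(W[...,2]>.115)&(W[...,2]<.14)&(abs(W[...,0]-.5)<.07)&(abs(W[...,1]+.25)<.07)
q=W[m];print(len(q),len(q) and cv2.minAreaRect((q[:,:2]*1000).astype(np.float32)))
im,W=cloud('side');save(im[60:260,140:400],'s20.png',3)
S=np.array([.504,-.252,0]);a=np.deg2rad(64);e=np.array([np.cos(a),np.sin(a),0])
Rt=tilt(-26,-35);pad=S+e*.010+[0,0,.090];tcp=pad+Rt[:,1]*PADB;pre=tcp-Rt[:,1]*.13;print(tcp,pre)
go(pre+[0,0,.07],Rt)
E
```

```text
time: 55.92
tool_pos: [0.5085, -0.2451, 0.0513]
tcp_rot: [-0.129, 1.627, -0.828]
wrist_force: [0.0, 0.5, -0.5]
width: 1.002
time: 56.92
tool_pos: [0.4606, -0.3454, 0.3015]
tcp_rot: [-0.357, 1.627, -1.042]
wrist_force: [0.4, 1.1, -1.1]
width: 0.999
time: 57.92
tool_pos: [0.4611, -0.3421, 0.2993]
tcp_rot: [-1.523, 1.296, -1.941]
wrist_force: [0.2, -0.4, -0.2]
width: 1.004
187 ((498.58294677734375, -254.99330139160156), (27.54045867919922, 54.768836975097656), 70.73639678955078)
[ 0.50184629 -0.25641576  0.06870205] [ 0.5345334  -0.18939724  0.17519181]
t 58.02 turn [ 0.0003  0.0037 -0.0006] min rows 0.0 | then shift(new axes) [-0.1674 -0.0543 -0.0002] (old axes) [-0.1674 -0.0542  0.0004] min rows 2.8
```

View pics/s20.png

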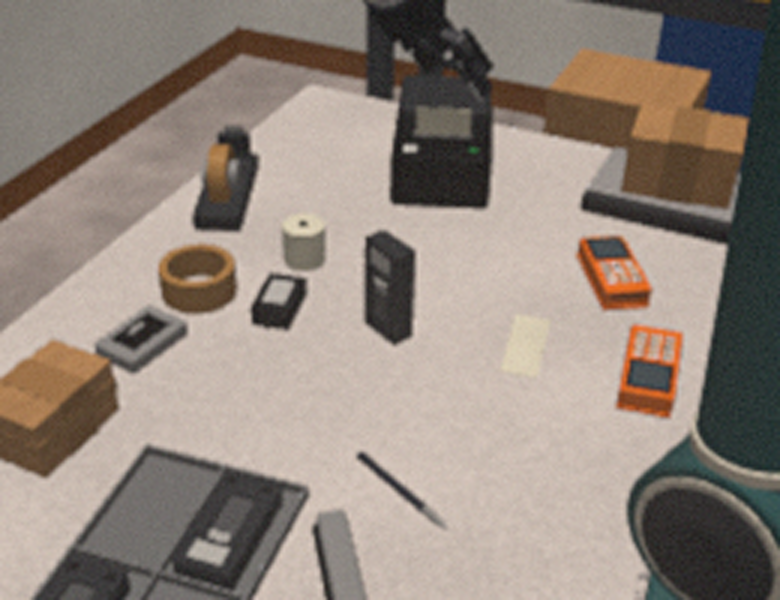

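```bash
python3 -m handwheel '[[-0.04,-0.013,0,0,0.003,0,1],[-0.042,-0.0135,0,0,0,0,1],[-0.043,-0.014,0,0,0,0,1],[-0.042,-0.0135,0,0,0,0,1],[-0.02,0.028,0,0,0,0,1],[-0.02,0.028,0,0,0,0,1],[0,0,0,0,0,0,1],[0,0,0,0,0,0,1]]'
python3 - <<'E'
from h import *
im,W=cloud('top');m=(W[...,2]>.115)&(W[...,2]<.14)&(abs(W[...,0]-.5)<.07)&(abs(W[...,1]+.25)<.07)
q=W[m];r=cv2.minAreaRect((q[:,:2]*1000).astype(np.float32));print(len(q),r)
S=np.array([r[0][0]/1000,r[0][1]/1000,0]);a=np.deg2rad(64);e=np.array([np.cos(a),np.sin(a),0])
Rt=tilt(-26,-35);pad=S+e*.010+[0,0,.090];tcp=pad+Rt[:,1]*PADB;print(tcp)
go(tcp,Rt);im,P,W=wcloud();save(im,'w21.png',1.2)
E
```

```text
time: 59.02
tool_pos: [0.5359, -0.1921, 0.1796]
tcp_rot: [-1.515, 1.301, -1.942]
wrist_force: [1.3, -0.1, 0.1]
width: 1.003
303 ((503.4153747558594, -253.13319396972656), (32.15876388549805, 62.26551818847656), 64.4399642944336)
[ 0.50126166 -0.25754896  0.06870205]
t 59.08 turn [-0.003  -0.0055 -0.0026] min rows 0.0 | then shift(new axes) [-0.003   0.1339 -0.0028] (old axes) [-0.0027  0.1339 -0.0032] min rows 2.1
```

View pics/w21.png

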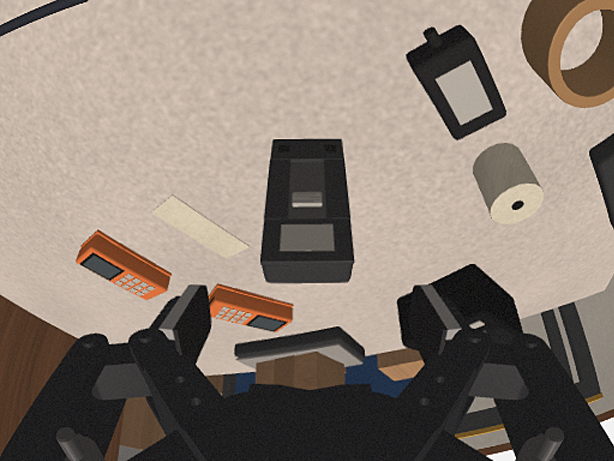

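B stands with its screen end up, back towards the camera and centred. Grip.

```bash
python3 -m handwheel '[[-0.003,0.04,-0.002,-0.003,-0.005,-0.002,1],[0,0.045,0,0,0,0,1],[0,0.032,0,0,0,0,1],[0,0.014,0,0,0,0,1],[0,0,0,0,0,0,1],[0,0,0,0,0,0,0],[0,0,0,0,0,0,0],[0,0,0,0,0,0,0]]' 80
python3 -m handwheel '[[0,0,0,0,0,0,0],[0,0,0,0,0,0,0]]' 80
python3 - <<'E'
from h import *
a=np.deg2rad(64.2);e=np.array([np.cos(a),np.sin(a),0]);save_grip([.5034,-.2531,.065],rot_term([0,0,1],e),'b2.npz')
E
```

```text
time: 60.12
tool_pos: [0.5037, -0.2554, 0.0707]
tcp_rot: [-1.522, 1.297, -1.937]
wrist_force: [1.6, 1.3, 6.6]
width: 0.715
time: 60.38
tool_pos: [0.5036, -0.2554, 0.0707]
tcp_rot: [-1.522, 1.297, -1.937]
wrist_force: [1.5, 1.4, 6.2]
width: 0.716
```

```bash
python3 -m handwheel '[[0.0057,-0.0082,0,0,0,0,0],[0.017,-0.0246,0,0,0,0,0],[0.022,-0.032,0,0,0,0,0],[0.022,-0.032,0,0,0,0,0],[0.012,-0.017,0,0,0,0,0],[0,0,0,0,0,0.1,0],[0,0,0,0,0,0.17,0],[0,0,0,0,0,0.17,0]]'
python3 -m handwheel '[[0,0,0,0,0,0.17,0],[0,0,0,0,0,0.17,0],[0,0,0,0,0,0.17,0],[0,0,0,0,0,0.17,0],[0,0,0,0,0,0.17,0],[0,0,0,0,0,0.17,0],[0,0,0,0,0,0.11,0],[0,0,0,0,0,0,0]]'
python3 - <<'E'
from h import *
c,Rn=term_now('b2.npz');print(c,Rn.round(3))
x=Rn[:,0]*[1,1,0];x/=np.linalg.norm(x);Rf=rot_term(x,[0,0,1])
p,Rt=tcp_for([.50,-.245,.018],Rf,'b2.npz');print(p);go(p+[0,0,.005],Rt)
E
```

```text
time: 61.38
tool_pos: [0.5021, -0.2537, 0.2067]
tcp_rot: [-1.114, 1.487, -1.645]
wrist_force: [-1.0, 1.1, -2.8]
width: 0.714
time: 62.38
tool_pos: [0.5005, -0.2549, 0.2036]
tcp_rot: [-0.129, 1.638, -0.827]
wrist_force: [0.4, 0.3, -1.9]
width: 0.713
[ 0.50190349 -0.24927527  0.2056017 ] [[-0.438  0.899  0.007]
 [-0.899 -0.438 -0.003]
 [ 0.001 -0.008  1.   ]]
[ 0.49857102 -0.25067456  0.0160526 ]
t 62.38 turn [ 0.0046 -0.0066  0.0006] min rows 0.0 | then shift(new axes) [ 0.1478  0.1072 -0.0033] (old axes) [ 0.1478  0.1073 -0.0019] min rows 2.9
```

```bash
python3 -m handwheel '[[0.03,0.022,-0.001,0.004,-0.006,0,0],[0.04,0.028,-0.001,0,0,0,0],[0.037,0.027,0,0,0,0,0],[0.022,0.016,0,0,0,0,0],[0.01,0.007,0,0,0,0,0],[0.004,0.003,0,0,0,0,0],[0,0,0,0,0,0,0]]'
python3 - <<'E'
from h import *
c,Rn=term_now('b2.npz');print(c,Rn[2].round(3))
x=Rn[:,0]*[1,1,0];x/=np.linalg.norm(x);Rf=rot_term(x,[0,0,1])
p,Rt=tcp_for([c[0],c[1],.017],Rf,'b2.npz');print(p);go(p,Rt)
E
```

```text
time: 63.25
tool_pos: [0.5024, -0.2527, 0.0318]
tcp_rot: [-0.131, 1.622, -0.831]
wrist_force: [-0.4, 0.3, -2.8]
width: 0.717
[ 0.50379413 -0.24699875  0.03373013] [0.002 0.007 1.   ]
[ 0.5023787 -0.2526767  0.0150526]
t 63.25 turn [-0.0041  0.0059  0.0024] min rows 0.0 | then shift(new axes) [0.0137 0.0096 0.    ] (old axes) [ 0.0137  0.0096 -0.0001] min rows 0.3
```

```bash
python3 -m handwheel '[[0.005,0.0035,0,-0.004,0.006,0.002,0],[0.004,0.003,0,0,0,0,0],[0.002,0.0014,0,0,0,0,0],[0,0,0,0,0,0,0]]';python3 -m handwheel '[[0.0016,0.0011,0,0,0,0,0],[0,0,0,0,0,0,0]]';python3 -m handwheel '[[0.0012,0.0008,0,0,0,0,0],[0,0,0,0,0,0,0]]'
python3 - <<'E'
from h import *
c,Rn=term_now('b2.npz');print(c,Rn[2].round(3))
E
```

```text
time: 63.75
tool_pos: [0.5017, -0.2519, 0.0171]
tcp_rot: [-0.128, 1.631, -0.827]
wrist_force: [0.3, -0.3, -3.0]
width: 0.714
time: 64.0
tool_pos: [0.5018, -0.2521, 0.0153]
tcp_rot: [-0.129, 1.631, -0.827]
wrist_force: [-0.5, 0.4, -3.5]
width: 0.718
time: 64.25
tool_pos: [0.5018, -0.2521, 0.0139]
tcp_rot: [-0.129, 1.631, -0.827]
wrist_force: [0.5, 0.3, -2.7]
width: 0.709
[ 0.50324427 -0.24640784  0.01584673] [-0.001 -0.002  1.   ]
```

```bash
python3 -m handwheel '[[0.0008,0.0006,0,0,0,0,0],[0,0,0,0,0,0,0]]';python3 -m handwheel '[[0.0008,0.0006,0,0,0,0,0],[0,0,0,0,0,0,0]]'
```

```text
time: 64.5
tool_pos: [0.5019, -0.2521, 0.0137]
tcp_rot: [-0.128, 1.63, -0.826]
wrist_force: [-2.5, 0.7, 2.7]
width: 0.713
time: 64.75
tool_pos: [0.5019, -0.2521, 0.0137]
tcp_rot: [-0.128, 1.63, -0.825]
wrist_force: [-4.5, -0.6, 8.4]
width: 0.713
```

Firm on the desk. Release, withdraw and go vertical.

```bash
python3 -m handwheel '[[-0.0008,-0.0006,0,0,0,0,0],[0,0,0,0,0,0,0.8],[0,0,0,0,0,0,0.9],[0,0,0,0,0,0,1],[0,0,0,0,0,0,1],[0,-0.03,0,0,0,0,1],[0,-0.05,0,0,0,0,1],[0,-0.05,0,0,0,0,1]]'
python3 -m handwheel '[[-0.04,-0.03,0,0,0,-0.16,1],[0,0,0,0,0,-0.16,1],[0,0,0,0,0,-0.16,1],[0,0,0,0,0,-0.16,1],[0,0,0,0,0,-0.16,1],[0,0,0,0,0,-0.16,1],[0,0,0,0,0,0,1]]'
python3 - <<'E'
from h import *
im,W=cloud('top');save(im,'t22.png',1.5)
m=(W[...,2]>.026)&(W[...,2]<.04)&(abs(W[...,0]-.5)<.1)&(abs(W[...,1]+.25)<.085)
q=W[m];r=cv2.minAreaRect((q[:,:2]*1000).astype(np.float32));print(len(q),r)
im,P,W=wcloud();save(im,'w22.png',1.2)
go([r[0][0]/1000,r[0][1]/1000,.13],down(-26))
E
```

```text
time: 65.75
tool_pos: [0.4549, -0.3484, 0.088]
tcp_rot: [-0.129, 1.631, -0.826]
wrist_force: [1.0, -0.2, 0.1]
width: 1.0
time: 66.62
tool_pos: [0.456, -0.347, 0.138]
tcp_rot: [-0.964, 1.533, -1.529]
wrist_force: [-0.1, -0.1, 0.8]
width: 0.998
1005 ((502.962890625, -248.25006103515625), (129.98431396484375, 62.46533966064453), 63.963470458984375)
t 66.72 turn [ 0.0034  0.0023 -0.0023] min rows 0.0 | then shift(new axes) [-0.1114  0.0074 -0.0009] (old axes) [-0.1114  0.0076 -0.0006] min rows 1.8
```

View pics/w22.png

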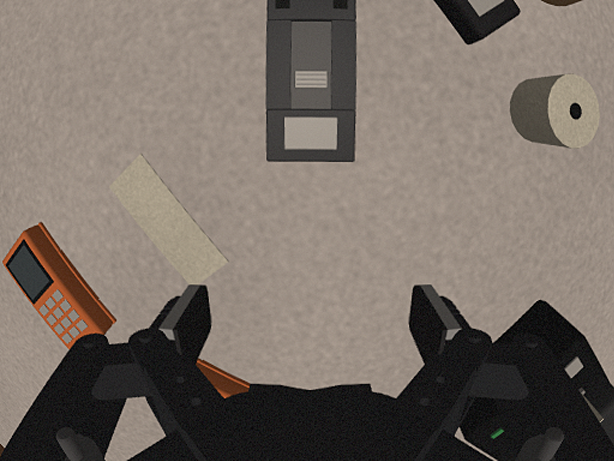

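View pics/t22.png

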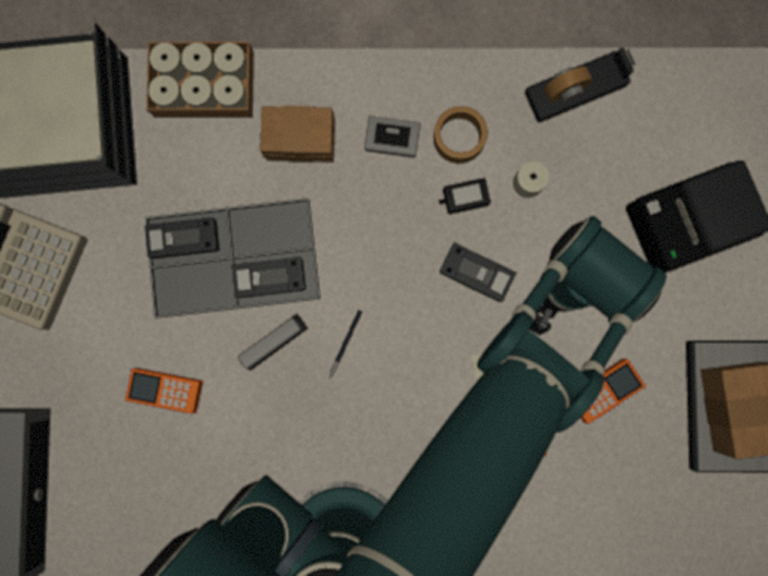

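```bash
python3 -m handwheel '[[-0.05,0,0,0.003,0.002,-0.002,1],[-0.0614,0,-0.001,0,0,0,1],[0,0.05,0,0,0,0,1],[0,0.05,0,0,0,0,1],[0,0.025,0,0,0,0,1],[0,0.004,0,0,0,0,1],[0,0,0,0,0,0,1]]' 60
python3 - <<'E'
from h import *
go([.503,-.2482,.009],down(-26))
E
```

```text
time: 67.6
tool_pos: [0.5028, -0.2503, 0.0086]
tcp_rot: [-0.958, 1.537, -1.538]
wrist_force: [0.7, -0.2, 1.2]
width: 0.996
t 67.6 turn [-0.0001 -0.0029  0.0011] min rows 0.0 | then shift(new axes) [-0.002  -0.0004 -0.0007] (old axes) [-0.002  -0.0004 -0.0007] min rows 0.0
```

```bash
python3 -m handwheel '[[-0.001,0,-0.0007,0,-0.003,0,0],[0,0,0,0,0,0,0],[0,0,0,0,0,0,0],[0,0,0,0,0,0,0],[0,0,0,0,0,0,0],[0,0,0,0,0,0,0]]' 60
python3 - <<'E'
from h import *
a=np.deg2rad(244);save_grip([.503,-.2482,.016],rot_term([np.cos(a),np.sin(a),0],[0,0,1]),'b3.npz')
t=np.deg2rad(276.84);Rf=rot_term([np.cos(t),np.sin(t),0],[0,0,1]);p,Rt=tcp_for([.5875,.1418,.020],Rf,'b3.npz');print(p)
s=bot.read_state()
go([p[0],p[1],.13],Rt,s['tool_pos']+[0,0,.12],None)
E
```

```text
time: 68.35
tool_pos: [0.5041, -0.2489, 0.0104]
tcp_rot: [-0.96, 1.53, -1.537]
wrist_force: [-0.2, -0.9, 6.0]
width: 0.714
[0.58878792 0.14177035 0.01437375]
t 68.35 turn [ 0.0012 -0.5732  0.0021] min rows 3.1 | then shift(new axes) [-3.775e-01  1.000e-04  1.314e-01] (old axes) [-0.3885 -0.0008 -0.0943] min rows 6.4
```

```bash
python3 -m handwheel '[[0,-0.01,0,0,0,0,0],[0,-0.05,0,0,0,0,0],[0,-0.05,0,0,0,0,0],[-0.02,-0.01,-0.005,0,0,0,0],[-0.05,0,-0.012,0,0,0,0],[-0.05,0,-0.012,0,0,0,0],[-0.05,0,-0.012,0,0,0,0],[-0.05,0,-0.012,0,0,0,0]]'
python3 -m handwheel '[[-0.05,0,-0.012,0,0,0,0],[-0.05,0,-0.012,0,0,0,0],[-0.0435,0,-0.011,0,0,0,0],[-0.025,0,-0.006,0,0,0,0],[0,0,0,0,-0.19,0,0],[0,0,0,0,-0.19,0,0],[0,0,0,0,-0.19,0,0],[0,0,0,0,0,0,0]]'
python3 - <<'E'
from h import *
t=np.deg2rad(276.84);Rf=rot_term([np.cos(t),np.sin(t),0],[0,0,1]);p,Rt=tcp_for([.5875,.1418,.024],Rf,'b3.npz');go(p,Rt)
E
```

```text
time: 69.35
tool_pos: [0.5491, -0.0239, 0.1261]
tcp_rot: [-0.965, 1.536, -1.533]
wrist_force: [1.1, -0.7, -3.0]
width: 0.706
time: 70.35
tool_pos: [0.5855, 0.1434, 0.1257]
tcp_rot: [-1.264, 1.131, -1.127]
wrist_force: [-0.2, -0.1, -2.9]
width: 0.713
t 70.35 turn [ 0.0084 -0.012  -0.0006] min rows 0.1 | then shift(new axes) [0.0018 0.1074 0.0026] (old axes) [0.0019 0.1073 0.0035] min rows 1.7
```

```bash
python3 -m handwheel '[[0.0015,0.045,0.001,0.006,-0.012,0,0],[0,0.04,0,0,0,0,0],[0,0.017,0,0,0,0,0],[0,0.004,0,0,0,0,0],[0,0,0,0,0,0,0]]'
python3 -m handwheel '[[0,0.002,0,0,0,0,0],[0,0,0,0,0,0,0]]'
python3 - <<'E'
from h import *
t=np.deg2rad(276.84);Rf=rot_term([np.cos(t),np.sin(t),0],[0,0,1]);p,Rt=tcp_for([.5875,.1418,.020],Rf,'b3.npz');go(p,Rt)
E
```

```text
time: 70.97
tool_pos: [0.5901, 0.1416, 0.0227]
tcp_rot: [-1.26, 1.113, -1.123]
wrist_force: [0.6, 0.9, -1.9]
width: 0.712
time: 71.22
tool_pos: [0.59, 0.1415, 0.0209]
tcp_rot: [-1.26, 1.113, -1.123]
wrist_force: [-0.8, 0.4, -2.0]
width: 0.709
t 71.22 turn [-0.0036  0.0009 -0.0008] min rows 0.0 | then shift(new axes) [-0.0005  0.0065 -0.0012] (old axes) [-0.0005  0.0065 -0.0013] min rows 0.1
```

```bash
python3 -m handwheel '[[0,0.004,-0.001,0,0,0,0],[0,0.0015,0,0,0,0,0],[0,0,0,0,0,0,0]]'
python3 -m handwheel '[[0,0.0015,0,0,0,0,0],[0,0,0,0,0,0,0]]'
python3 -m handwheel '[[0,0.001,0,0,0,0,0],[0,0,0,0,0,0,0]]'
```

```text
time: 71.6
tool_pos: [0.588, 0.1411, 0.0145]
tcp_rot: [-1.262, 1.114, -1.122]
wrist_force: [-1.2, -0.6, 1.0]
width: 0.708
time: 71.85
tool_pos: [0.588, 0.1411, 0.0144]
tcp_rot: [-1.262, 1.115, -1.121]
wrist_force: [-5.7, -2.0, 10.7]
width: 0.709
time: 72.1
tool_pos: [0.588, 0.1411, 0.0144]
tcp_rot: [-1.263, 1.115, -1.121]
wrist_force: [-8.1, -1.5, 16.9]
width: 0.711
```

```bash
python3 -m handwheel '[[0,-0.002,0,0,0,0,0.78],[0,0,0,0,0,0,0.85],[0,0,0,0,0,0,0.85],[0,-0.02,0,0,0,0,0.85],[0,-0.04,0,0,0,0,0.85],[0,-0.04,0,0,0,0,0],[0,0,0,0,-0.175,0,0],[0,0,0,0,-0.175,0,0]]'
python3 -m handwheel '[[0,0,0,0,-0.175,0,0],[0,0,0,0,-0.175,0,0],[0,0,0,0,-0.175,0,0],[0,0,0,0,-0.175,0,0],[0,0,0,0,-0.175,0,0],[0,0,0,0,-0.175,0,0],[0,0,0,0,-0.171,0,0],[0,0,0,0,0,0,0]]'
python3 - <<'E'
from h import *
lockview(96.84,'w23.png')
print(bot.read_state()['tool_pos'])
E
```

```text
time: 73.1
tool_pos: [0.5888, 0.1415, 0.1164]
tcp_rot: [-1.394, 0.843, -0.856]
wrist_force: [-0.3, -0.1, -0.7]
width: 0.211
time: 74.1
tool_pos: [0.5881, 0.1413, 0.1149]
tcp_rot: [-1.57, -0.1, 0.09]
wrist_force: [-0.7, 0.4, 0.6]
width: -0.001
t 74.15 turn [0.0013 0.0003 0.0066] min rows 0.0 | then shift(new axes) [0. 0. 0.] (old axes) [0. 0. 0.] min rows 0.0
back: x [-0.0312  0.0307] z [-0.0625  0.0659] h 0.0361
slot floor: x [-0.0129  0.0138] z [-0.0256  0.0375]
bright(nub): x [-0.0165  0.0151] z [-0.0348 -0.0002] 543
[0.58805644 0.14132235 0.11480074]
```

View pics/w23.png

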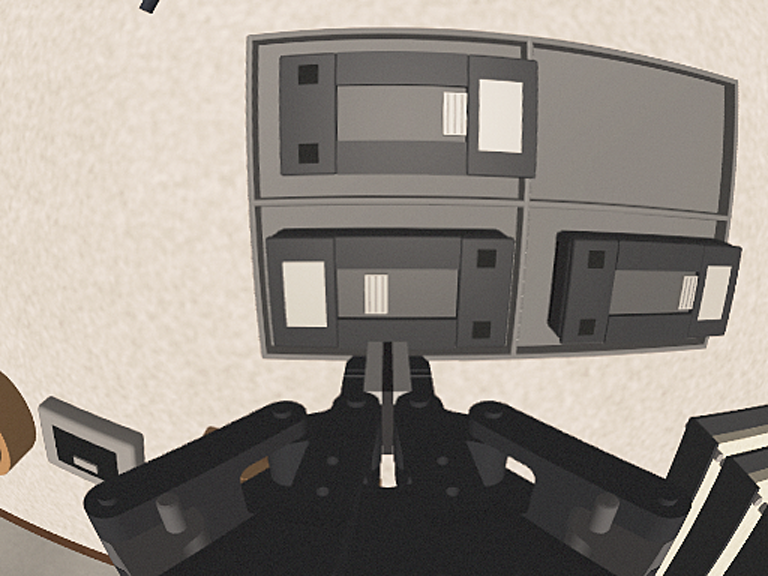

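```bash
python3 -m handwheel '[[0.0005,0.04,0.0125,0,0,0.006,0],[0,0.03,0,0,0,0,0],[0,0.008,0,0,0,0,0],[0,0,0,0,0,0,0]]'
python3 -m handwheel '[[0,0.002,0,0,0,0,0],[0,0,0,0,0,0,0]]'
python3 -m handwheel '[[0,0.0015,0,0,0,0,0],[0,0,0,0,0,0,0]]'
```

```text
time: 74.65
tool_pos: [0.5867, 0.1536, 0.0358]
tcp_rot: [-1.57, -0.095, 0.097]
wrist_force: [1.2, -0.2, -0.8]
width: -0.001
time: 74.9
tool_pos: [0.5878, 0.1537, 0.0351]
tcp_rot: [-1.57, -0.097, 0.095]
wrist_force: [0.1, -0.0, 0.8]
width: -0.001
time: 75.15
tool_pos: [0.5869, 0.1536, 0.0324]
tcp_rot: [-1.57, -0.096, 0.097]
wrist_force: [-0.5, 0.3, -0.5]
width: 0.002
```

```bash
python3 -m handwheel '[[0,0,-0.004,0,0,0,0],[0,0,-0.004,0,0,0,0],[0,0,-0.004,0,0,0,0],[0,0,-0.003,0,0,0,0]]'
python3 -m handwheel '[[0,0,-0.003,0,0,0,0],[0,0,-0.003,0,0,0,0]]'
python3 -m handwheel '[[0,0,-0.002,0,0,0,0],[0,0,-0.001,0,0,0,0]]'
python3 -m handwheel '[[0,0,-0.002,0,0,0,0],[0,0,-0.001,0,0,0,0]]'
```

```text
time: 75.65
tool_pos: [0.5886, 0.1385, 0.0322]
tcp_rot: [-1.57, -0.096, 0.097]
wrist_force: [0.1, 1.5, 0.3]
width: 0.003
time: 75.9
tool_pos: [0.5893, 0.1326, 0.0322]
tcp_rot: [-1.57, -0.096, 0.097]
wrist_force: [-1.7, 1.2, 0.2]
width: -0.001
time: 76.15
tool_pos: [0.5898, 0.1297, 0.0322]
tcp_rot: [-1.57, -0.096, 0.097]
wrist_force: [-1.4, 1.4, -0.4]
width: -0.001
time: 76.4
tool_pos: [0.5901, 0.1268, 0.0323]
tcp_rot: [-1.57, -0.096, 0.097]
wrist_force: [-0.2, 0.5, 0.3]
width: 0.001
```

```bash
python3 -m handwheel '[[0,0,-0.002,0,0,0,0],[0,0,-0.001,0,0,0,0]]'
python3 -m handwheel '[[0,0,-0.001,0,0,0,0],[0,0,-0.001,0,0,0,0]]'
```

```text
time: 76.65
tool_pos: [0.5905, 0.1237, 0.0322]
tcp_rot: [-1.57, -0.096, 0.097]
wrist_force: [0.7, 1.2, -0.2]
width: 0.0
time: 76.9
tool_pos: [0.5908, 0.1226, 0.0323]
tcp_rot: [-1.569, -0.096, 0.096]
wrist_force: [0.3, 6.6, 0.2]
width: -0.001
```

```bash
python3 -m handwheel '[[0,0,-0.001,0,0,0,0],[0,0,0,0,0,0,0]]'
python3 -m handwheel '[[0,0,0.008,0,0,0,0],[0,-0.03,0,0,0,0,0],[0,-0.05,0,0,0,0,0],[0,-0.06,0,0,0,0,0],[0,-0.04,0,0,0,0,0],[0,0,0,0,0,0,0]]'; python3 - <<'E'
from h import *
lockview(96.84,'w24.png')
E
```

```text
time: 77.15
tool_pos: [0.5908, 0.1224, 0.0323]
tcp_rot: [-1.568, -0.096, 0.096]
wrist_force: [-0.2, 6.7, -1.1]
width: 0.001
time: 77.9
tool_pos: [0.593, 0.1293, 0.2178]
tcp_rot: [-1.57, -0.104, 0.09]
wrist_force: [-0.2, -0.5, -0.7]
width: 0.002
t 77.95 turn [0.0021 0.0036 0.0039] min rows 0.0 | then shift(new axes) [0. 0. 0.] (old axes) [0. 0. 0.] min rows 0.0
back: x [-0.035   0.0263] z [-0.0605  0.0681] h 0.0362
slot floor: x [-0.0163  0.0095] z [-0.0222  0.0392]
bright(nub): x [-0.0177  0.0119] z [-0.0346 -0.0131] 315
```

View pics/w24.png

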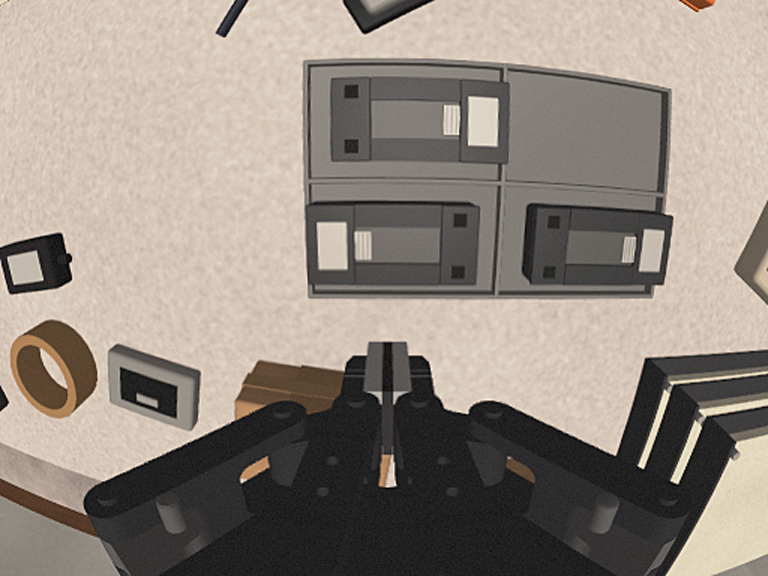

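All three locks look home. I'll clear the arm off the tray and check from the top camera.

```bash
python3 -m handwheel '[[0,-0.01,-0.05,0,0,0,0],[0,-0.01,-0.06,0,0,0,0],[0,-0.01,-0.06,0,0,0,0],[0,0,-0.06,0,0,0,0],[0,0,-0.06,0,0,0,0],[0,0,-0.06,0,0,0,0],[0,0,-0.06,0,0,0,0],[0,0,0,0,0,0,0]]'; python3 - <<'E'
from h import *
im,W=cloud('top');save(im,'t25.png',1.5);W0=np.load('top0.npy')
c=np.array([.5317,.2127]);t=np.deg2rad(6.84);Q=np.array([[np.cos(t),-np.sin(t)],[np.sin(t),np.cos(t)]])
L=(W[...,:2]-c)@Q
for n,(sx,sy) in dict(C=(1,1),A=(-1,-1),B=(1,-1),empty=(-1,1)).items():
    m=(np.sign(L[...,0])==sx)&(np.sign(L[...,1])==sy)&(abs(L[...,0])<.1)&(abs(L[...,1])<.16)&(W[...,2]>.034)&(W[...,2]<.05)
    q=W[m]
    if len(q)<50: print(n,len(q));continue
    A=np.c_[q[:,:2],np.ones(len(q))];k=np.linalg.lstsq(A,q[:,2],rcond=None)[0]
    r=cv2.minAreaRect((L[m]*1000).astype(np.float32));print(n,len(q),'tilt',np.hypot(*k[:2]).round(3),'h',np.median(q[:,2]).round(4),np.round(r[0],1),np.round(r[1],1),round(r[2],1))
d=(abs(W[...,2]-W0[...,2])>.01)
cv2.imwrite('pics/d.png',(d*255).astype(np.uint8))
for n,(u,v) in dict(chg=(392,120),adp=(465,210),stap=(272,341),paper=(533,178)).items():
    print(n,block(W,im,int(u/1.5),int(v/1.5),zlo=.012,zhi=.1)[0].round(3))
E
```

```text
time: 78.95
tool_pos: [0.6386, -0.2821, 0.2394]
tcp_rot: [-1.57, -0.089, 0.096]
wrist_force: [-0.3, 0.2, 0.8]
width: -0.0
C 720 tilt 0.005 h 0.037 [45.8 85.3] [130.9  63.5] 89.1
A 780 tilt 0.004 h 0.037 [-47. -68.] [129.7  62.4] 89.7
B 754 tilt 0.003 h 0.0369 [ 46.6 -87.8] [ 62.8 129.6] 0.0
empty 0
chg [ 0.763 -0.089]
adp [0. 0.]
stap [0.371 0.136]
paper [ 0.664 -0.35 ]
```

View pics/t25.png

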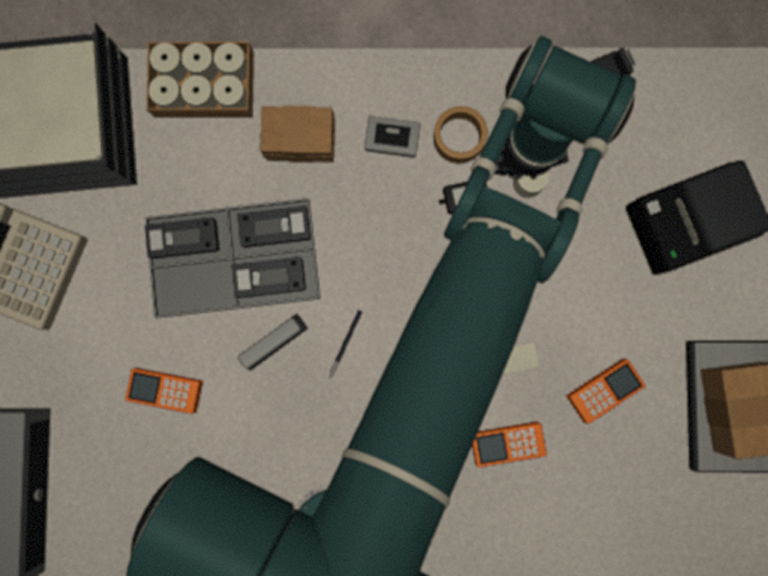

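```bash
python3 -c "
from workcell import workorder
print(workorder.finish_job())"
```

```text
the job is handed in; nothing more can be done
None
```

All three terminals on the desk are in the tray, back up, one to a cell, with their battery locks pushed home, and I handed the job in at about 79 s. There were only three: the two lying screen up and one lying back up. The orange ones were left alone.

- **Turning over:** I stood each of the two screen-up terminals on its end, gripped it again, and laid it down back up before moving it to the tray.
- **Locks:** I pushed each lock with the closed fingertips until it stopped (6.7 to 12.7 N, with the terminal against the cell wall). The last close-ups show all three nubs at the screen end of their slots.
- **Final check from the top camera:**
  - All three are tilted 0.005 rad or less.
  - Their backs measure 37 mm high where 36 mm was expected; the camera reads the desk about 1 mm high too.
  - All lie inside their own cells, and the arm is clear with no force on it.
- **Other items:** The charging base and stapler measured in the same place as at the start. The arm partly hid the paper roll and adapter in the last view, so those readings don't count. I did not re-measure the parcel, tape roll or pen, but they look unmoved, and I felt no contact with anything else during the run.

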